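# Zero the bench scale, tip and gather the hex-bar offcuts onto its pan, record the weight

## Task

Weigh all the hexagonal bar offcuts together. With the pan still empty, take the blunt probe from the tool rack and press the scale's recessed zero key (left of the display as seen from the robot) fully down with it; then bring every offcut into the weighing pan - tip out the ones in the tin over the pan and stand the tin upright on the bench again, and add the ones lying on the bench. Once everything is in the pan, press the recessed record key (right of the display) fully down with the probe, and finish with the probe hanging in the rack again, the other tools left as they were.

Things in the scene. Friction and masses are not known exactly. Their poses are not given: they have to be found in the camera images.
- scale: Compact bench scale fixed to the bench, light grey, 260 mm deep (x) by 200 mm wide (y). Origin: centre of its footprint on the bench; +x points from the console to the pan (away from the robot), z up. The flat console (top 56 mm above the bench, x -130 to -55 mm) is on the robot's side: a dark display with a guarded key at each side. Behind it the weighing pan.
- pan (a point): Centre of the inner floor of the weighing pan, 62 mm above the bench, axes as the scale. The pan is a rimmed stainless tray, inside 172 mm (x) by 182 mm (y), its upright rim 4 mm thick and 30 mm high above the pan floor (top 92 mm above the bench). It does not move.
- key_zero_rim (a point): Mouth of the well of the ZERO key, on the console top, LEFT of the display as seen from the robot (scale's +y side). The well is a round hole 18 mm across, axis vertical, 15 mm deep, too narrow for the fingers; the flat black key cap (15.6 mm across) lies 6 mm below this point at rest.
- key_record_rim (a point): Mouth of the well of the RECORD key, on the console top: the key on the RIGHT of the display as seen from the robot (scale's -y side). Same well and cap as the zero key: 18 mm across, cap 6 mm down.
- key_zero (a joint): Travel of the zero key in m: 0 at rest, 0.005 fully down (then 11 mm below the console top). Spring: 1 N to start, 5 N fully down; it returns by itself. It counts as pressed beyond 0.0035.
- key_record (a joint): Travel of the record key in m: 0 at rest, 0.005 fully down. Same spring; it counts as pressed beyond 0.0035.
- rack: Tool rack fixed to the bench: a teal steel shelf 200 mm long (its x) by 60 mm (y), 8 mm thick, top 95 mm above the bench, on two end legs. Origin under its centre on the bench, z up. Three holes 15 mm across at x = -65, 0, +65 mm, y = 0; in each hangs a tool, handle resting on the shelf, rod through the hole.
- probe: Blunt push probe: straight knurled aluminium handle 24 mm across and 80 mm long, with a steel rod 8 mm across projecting 70 mm from its lower end. Origin: the flat tip of the rod; z points along the rod to the handle (handle from z = 70 to 150 mm). Hangs in one of the rack's holes, tip 25 mm above the bench; about 120 g.
- driver_a: Screwdriver hanging in the rack, black bulbous fluted handle up to 33 mm across whose top stands 183 mm above the bench, thin rod. Origin at the level of the probe's origin (25 mm above the bench when hung), z up its handle. Leave alone.
- driver_b: A second screwdriver like driver_a, also hanging in the rack. Leave alone.
- tin: Open steel tin, straight-sided, 66 mm outside diameter, 85 mm tall, wall 2.5 mm, floor 3 mm, 80 g, standing on the bench with two or three offcuts inside. Origin: centre of its underside; z points to the mouth.
- tin_mouth (a point): Centre of the tin's mouth, 85 mm above its underside.
- spanner: Spanner, 180 mm long, lying on the bench behind the scale. Bystander.
- marker: Capped marker pen, 130 mm long, 18 mm thick, lying on the bench beyond the scale. Bystander.
- offcut_t0: Sawn offcut of hexagonal aluminium bar, 20 mm across flats (23 mm across corners), 22 mm long, 21 g, at first in the tin. Origin at its middle, z along the bar's axis, flats facing its x and every 60 degrees. May be absent.
- offcut_t1: Sawn offcut of hexagonal aluminium bar, 20 mm across flats (23 mm across corners), 22 mm long, 21 g, at first in the tin. Origin at its middle, z along the bar's axis, flats facing its x and every 60 degrees. May be absent.
- offcut_t2: Sawn offcut of hexagonal aluminium bar, 20 mm across flats (23 mm across corners), 22 mm long, 21 g, at first in the tin. Origin at its middle, z along the bar's axis, flats facing its x and every 60 degrees. May be absent.
- offcut_b0: Sawn offcut of hexagonal aluminium bar like those in the tin (20 mm across flats, 22 mm long, origin at its middle, z along the bar), at first standing on end on the bench. May be absent.
- offcut_b1: Sawn offcut of hexagonal aluminium bar like those in the tin (20 mm across flats, 22 mm long, origin at its middle, z along the bar), at first standing on end on the bench. May be absent.
- offcut_b2: Sawn offcut of hexagonal aluminium bar like those in the tin (20 mm across flats, 22 mm long, origin at its middle, z along the bar), at first standing on end on the bench. May be absent.
- offcut_b3: Sawn offcut of hexagonal aluminium bar like those in the tin (20 mm across flats, 22 mm long, origin at its middle, z along the bar), at first standing on end on the bench. May be absent.
Not all that is in view belongs to the job. Leave any orange, pink or red look-alike of the probe alone.

How it is judged (in metres and radians):
On the way, in this order (a step that is already met when the one before it is completed fails the run):
1. the zero key is pressed down with the probe (pan empty) (value of joint key_zero above 0.0035 m and contact force between probe and scale above 1 N), for 0.1 s.
2. the tin is tipped over the pan (angle between tin's own z axis and vertical above 1.65 rad and horizontal distance between tin_mouth and pan below 0.13 m and height (world z) of tin_mouth above 0.062 m), for 0.2 s.
3. every offcut lies at rest in the pan and the tin stands upright on the bench (x of offcut_t0 in the frame of pan between -0.088 and 0.088 m and y of offcut_t0 in the frame of pan between -0.093 and 0.093 m and z of offcut_t0 in the frame of pan between 0 and 0.05 m and x of offcut_t1 in the frame of pan between -0.088 and 0.088 m and y of offcut_t1 in the frame of pan between -0.093 and 0.093 m and z of offcut_t1 in the frame of pan between 0 and 0.05 m and x of offcut_t2 in the frame of pan between -0.088 and 0.088 m and y of offcut_t2 in the frame of pan between -0.093 and 0.093 m and z of offcut_t2 in the frame of pan between 0 and 0.05 m and x of offcut_b0 in the frame of pan between -0.088 and 0.088 m and y of offcut_b0 in the frame of pan between -0.093 and 0.093 m and z of offcut_b0 in the frame of pan between 0 and 0.05 m and x of offcut_b1 in the frame of pan between -0.088 and 0.088 m and y of offcut_b1 in the frame of pan between -0.093 and 0.093 m and z of offcut_b1 in the frame of pan between 0 and 0.05 m and x of offcut_b2 in the frame of pan between -0.088 and 0.088 m and y of offcut_b2 in the frame of pan between -0.093 and 0.093 m and z of offcut_b2 in the frame of pan between 0 and 0.05 m and x of offcut_b3 in the frame of pan between -0.088 and 0.088 m and y of offcut_b3 in the frame of pan between -0.093 and 0.093 m and z of offcut_b3 in the frame of pan between 0 and 0.05 m and linear speed of each of offcut_t0, offcut_t1, offcut_t2, offcut_b0, offcut_b1, offcut_b2, offcut_b3, tin below 0.03 m/s and angle between tin's own z axis and vertical below 0.1 rad and height (world z) of tin below 0.006 m), for 0.3 s.
4. the record key is pressed down with the probe while every offcut is in the pan (value of joint key_record above 0.0035 m and contact force between probe and scale above 1 N and x of offcut_t0 in the frame of pan between -0.088 and 0.088 m and y of offcut_t0 in the frame of pan between -0.093 and 0.093 m and z of offcut_t0 in the frame of pan between 0 and 0.05 m and x of offcut_t1 in the frame of pan between -0.088 and 0.088 m and y of offcut_t1 in the frame of pan between -0.093 and 0.093 m and z of offcut_t1 in the frame of pan between 0 and 0.05 m and x of offcut_t2 in the frame of pan between -0.088 and 0.088 m and y of offcut_t2 in the frame of pan between -0.093 and 0.093 m and z of offcut_t2 in the frame of pan between 0 and 0.05 m and x of offcut_b0 in the frame of pan between -0.088 and 0.088 m and y of offcut_b0 in the frame of pan between -0.093 and 0.093 m and z of offcut_b0 in the frame of pan between 0 and 0.05 m and x of offcut_b1 in the frame of pan between -0.088 and 0.088 m and y of offcut_b1 in the frame of pan between -0.093 and 0.093 m and z of offcut_b1 in the frame of pan between 0 and 0.05 m and x of offcut_b2 in the frame of pan between -0.088 and 0.088 m and y of offcut_b2 in the frame of pan between -0.093 and 0.093 m and z of offcut_b2 in the frame of pan between 0 and 0.05 m and x of offcut_b3 in the frame of pan between -0.088 and 0.088 m and y of offcut_b3 in the frame of pan between -0.093 and 0.093 m and z of offcut_b3 in the frame of pan between 0 and 0.05 m), for 0.1 s.
At the end, for the whole second after the job is handed in: Every offcut rests inside the rim of the weighing pan (middle within 88 by 93 mm of its centre), the tin stands upright on the bench (within 6 degrees), the probe and both screwdrivers hang upright in the rack with handles seated on its shelf (within 7 mm), and both keys are released (all of step 3 and z of probe in the frame of rack between 0.018 and 0.032 m and angle between each of probe, driver_a, driver_b's own z axis and vertical below 0.12 rad and x of probe in the frame of rack between -0.08 and 0.08 m and y of probe in the frame of rack between -0.012 and 0.012 m and z of driver_a in the frame of rack between 0.018 and 0.032 m and x of driver_a in the frame of rack between -0.08 and 0.08 m and y of driver_a in the frame of rack between -0.012 and 0.012 m and z of driver_b in the frame of rack between 0.018 and 0.032 m and x of driver_b in the frame of rack between -0.08 and 0.08 m and y of driver_b in the frame of rack between -0.012 and 0.012 m and value of joint each of key_zero, key_record below 0.002 m and linear speed of probe below 0.03 m/s); the robot touches nothing.
It fails at once if the zero key is pressed while an offcut is in the pan (value of joint key_zero above 0.0035 m and ((x of offcut_t0 in the frame of pan between -0.088 and 0.088 m and y of offcut_t0 in the frame of pan between -0.093 and 0.093 m and z of offcut_t0 in the frame of pan between 0 and 0.05 m) or (x of offcut_t1 in the frame of pan between -0.088 and 0.088 m and y of offcut_t1 in the frame of pan between -0.093 and 0.093 m and z of offcut_t1 in the frame of pan between 0 and 0.05 m) or (x of offcut_t2 in the frame of pan between -0.088 and 0.088 m and y of offcut_t2 in the frame of pan between -0.093 and 0.093 m and z of offcut_t2 in the frame of pan between 0 and 0.05 m) or (x of offcut_b0 in the frame of pan between -0.088 and 0.088 m and y of offcut_b0 in the frame of pan between -0.093 and 0.093 m and z of offcut_b0 in the frame of pan between 0 and 0.05 m) or (x of offcut_b1 in the frame of pan between -0.088 and 0.088 m and y of offcut_b1 in the frame of pan between -0.093 and 0.093 m and z of offcut_b1 in the frame of pan between 0 and 0.05 m) or (x of offcut_b2 in the frame of pan between -0.088 and 0.088 m and y of offcut_b2 in the frame of pan between -0.093 and 0.093 m and z of offcut_b2 in the frame of pan between 0 and 0.05 m) or (x of offcut_b3 in the frame of pan between -0.088 and 0.088 m and y of offcut_b3 in the frame of pan between -0.093 and 0.093 m and z of offcut_b3 in the frame of pan between 0 and 0.05 m))).
It fails at once if a screwdriver is pulled from the rack (distance of any of driver_a, driver_b from where it was at the start of the episode above 0.04 m).
It fails at once if the spanner or the marker is pushed more than 5 cm (distance of any of spanner, marker from where it was at the start of the episode above 0.05 m).
Of offcut_b0, offcut_b1, offcut_b2, offcut_b3 only 2 to 4 are there at a start; the rules pass over those that are not, and their reading is None.
Of offcut_t0, offcut_t1, offcut_t2 only 2 to 3 are there at a start; the rules pass over those that are not, and their reading is None.
At some moment in a run one of tin, offcut_b0, offcut_b1, offcut_b2, offcut_b3 may be knocked a few centimetres aside while the robot is not near it.
It also fails if it takes over 210 s, if anything falls off the work surface, if the arm or the gripper's body presses on something with over 40 N, if the wrist force passes 120 N, or if a joint passes its speed limit or range.

## Robot

A 6-joint arm with a two-finger parallel gripper is mounted at the origin on the work surface. World frame = base frame: x ahead of the robot, y to its left, z up, the work surface at z = 0. Lengths are in mm, angles in rad, forces in N, time in s.
With the tool pointing down it reaches from about 400 to 925 mm from the base axis. Payload 12.5 kg.
Tool frame: the origin (TCP) lies on the centre line of the jaws, within the pads' length; the fingertips stand 25 mm ahead of it and the grasp point (between the pads) lies 6 mm ahead of it; z points along the fingers, y is the line along which they close (so a half turn about z gives the same grasp; the last joint's range is limited). The gripper opens to 95 mm and grips with 3 to 60 N. Pads are 20 mm wide; open, the fingers measure 119 mm over their backs; the gripper's body (75 mm by 180 mm) begins 59 mm behind the grasp point.
Start: joints at [1.01, 0.491, 1.559, -0, 1.092, -0.106], TCP at [274.537, 561.492, 239.661] pointing down, gripper open.
Joint ranges: [-3.1, 3.1], [-0.84, 2.19], [0.05, 2.79], [-1.13, 4.28], [0.06, 2.93], [-2.69, 2.69]. Speed limits (rad/s): [2.22, 2.22, 2.79, 3.14, 3.14, 3.14].

## Interface

Orientations are given as a 3x3 rotation matrix whose columns are the frame's x, y, z axes.
In Python, from cell import robot gives the robot as it stands.
- The arm moves only by the tool jog_arm, never from a script. Its argument "plan" is a list that holds one entry, the list of rows, each a list of 7 numbers: the shift along the tool's x, y, z in cm, then the turn, a rotation vector about the tool's x, y, z in degrees, then the opening, from 0 (shut) to 1 (fully open). In form: [[[tx, ty, tz, ax, ay, az, claw], ...]]. A call has 1 to 5 rows; each row shifts and turns the commanded pose from where the row before left it, along the tool's axes as they then stand; what a row does not reach is not made up. A row lasts 1/12 s, in which the tool goes at most 41.7 mm and 7.16 degrees, less where a joint would pass 70% of its speed; a pose out of reach is approached as far as the arm can. A call is refused whole if a number of a shift passes 4.17 or a number of a turn 7.16, either way. A call with a gripper value outside its range is refused whole. The fingers move at their own pace and stop on an object; "grip_force" is the grip in N (left out, the last holds). Time passes only in rows, so rows that do not move let the fingers close. It gives the time, the measured TCP pose, the force, the opening and the grip force at its end, in the units of the state.
- robot.get_state(): the state, without advancing time (a new reading comes with each control period).
- robot.read_camera(name): name is "scene" or "top" or "wrist"; returns (picture, depth): 480x640x3 uint8, blue, green, red; 480x640 float32, mm along the optical axis (not along the pixel's ray), 0 where there is no reading.
- robot.calibration(name): a dict with "fx", "fy", "cx", "cy" (pixels), "T" (4x4, takes a point from camera to world coordinates); the wrist camera has in their place "T_tool_cam" (4x4, takes a point from camera to tool coordinates, whose origin is the TCP and whose axes are the flange's). Camera axes: x right, y up, looking along -z (the intrinsics and any distortion apply to the point x, -y, -z); pixel columns grow to the right and rows downward; lengths in mm; the calibration is good to about 2 mm. The wrist camera is an equidistant fisheye: a pixel r from the principal point sees the ray r / f radians off the axis. A picture is of the moment at which its call begins: read the wrist's pose just before it. calibration takes no time and is no camera call.
- robot.job_done(): hands the job in; it is judged then, once.
The state is a dict: "time": time; "qpos": joint angles; "joint_velocities": joint speeds; "tau": joint torques, N m; "tcp_pos": TCP position; "orientation": TCP orientation; "contact_force": force on the tool from outside, world axes, zero at the start; "torque": the same for the moment, N m; "gripper_width": finger opening in mm; "gripper_force": force on a finger pad.
Only numpy, scipy, OpenCV 4.12 (cv2) and the standard library are available. Lean on these libraries where they do the work, as an engineer would, in place of code of your own. Each camera call takes 0.05 s, during which the arm holds its last target. There are 200 camera calls.

## Working session

There is one attempt and no reset: what is moved stays moved. The work goes in short steps, Python scripts to look and compute and a tool call to move; the robot and the scene stay as the last step left them, time stands still between calls to the robot, and variables do not carry over. Pictures are saved under pics/ and viewed, at most 14 in all, crops included, and the job is handed in when it is done.

Besides the shell and the picture viewer there is one more tool, called as name(argument=value, ...), one argument or row to a line, values as JSON. jog_arm: Moves the arm, as the interface text tells. Its arguments: {"type":"object","properties":{"plan":{"type":"array"},"grip_force":{"type":"number"}},"required":["plan"]}

```bash
ls; mkdir -p pics
python3 - <<'E'
from cell import robot
import cv2,numpy as np
s=robot.get_state();print(s)
for n in("scene","top"):
    p,d=robot.read_camera(n);cv2.imwrite(f"pics/{n}0.png",p);np.save(f"pics/{n}0.npy",d)
for n in("scene","top","wrist"):
    c=robot.calibration(n);print(n,{k:np.round(v,4).tolist() if k[0]=="T" else v for k,v in c.items()})
E
```

```text
pics
{'time': 0.0, 'qpos': array([ 1.01039604e+00,  4.91555080e-01,  1.55947656e+00, -2.07445469e-05,
        1.09168572e+00, -1.05621830e-01]), 'joint_velocities': array([ 1.04070682e-03,  1.13499837e-03, -8.08021986e-05, -1.63148312e-03,
       -1.00104865e-03, -5.89464816e-05]), 'tau': array([ 7.96559380e-04, -6.12664962e+01, -2.58180213e+01,  6.92553283e-02,
        4.82687820e-02, -1.20175469e-04]), 'tcp_pos': array([274.41457286, 561.28323455, 239.05517733]), 'orientation': array([[-8.98362543e-01,  4.39254371e-01, -5.82218856e-04],
       [ 4.39254745e-01,  8.98362033e-01, -9.62461974e-04],
       [ 1.00277687e-04, -1.12038218e-03, -9.99999367e-01]]), 'contact_force': array([ 0.01362525, -0.03641298, -0.01026129]), 'torque': array([-0.03813594,  0.03530994,  0.00617666]), 'gripper_force': 0.0, 'gripper_width': 95.07178076171415}
scene {'fx': 484.20279642840774, 'fy': 484.20279642840774, 'cx': 322.648002536327, 'cy': 244.30050441412146, 'T': [[0.0598, -0.5732, 0.8172, 1456.3408], [0.9981, 0.0489, -0.0387, -59.1819], [-0.0178, 0.818, 0.575, 724.0908], [0.0, 0.0, 0.0, 1.0]]}
top {'fx': 475.39226280021495, 'fy': 475.39226280021495, 'cx': 325.501368037941, 'cy': 237.52602274342598, 'T': [[0.0093, 0.9872, -0.1593, 349.5567], [-0.9998, 0.0123, 0.0181, -14.243], [0.0198, 0.1591, 0.9871, 1187.3923], [0.0, 0.0, 0.0, 1.0]]}
wrist {'fx': 371.64829954431775, 'fy': 371.64829954431775, 'cx': 321.2545845161739, 'cy': 243.3117189073168, 'T_tool_cam': [[-0.0003, 0.9583, 0.2857, 81.8253], [1.0, 0.0003, 0.0001, 0.8249], [0.0001, 0.2857, -0.9583, -144.4557], [0.0, 0.0, 0.0, 1.0]]}
```

View pics/top0.png

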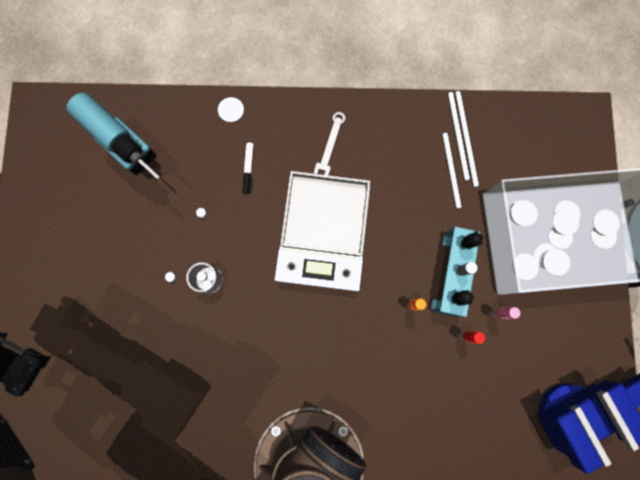

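View pics/scene0.png

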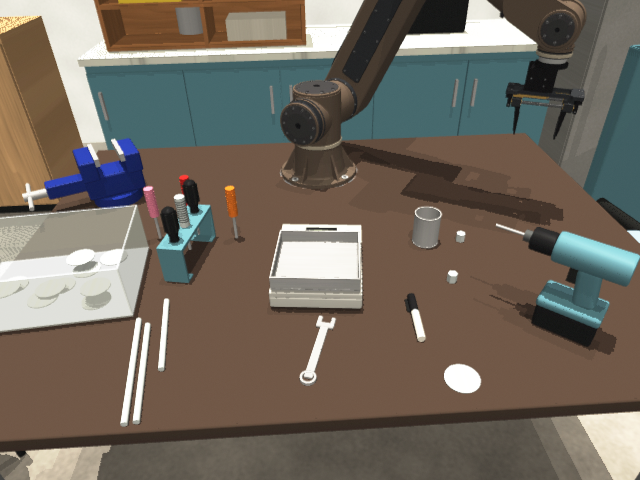

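Top view: the zero key is at (291,267), the record key at (347,272), the tin at (205,278), and the bench offcuts at (170,277) and (201,212). The aluminium probe is in the rack's middle hole at (471,268), with black drivers at (472,241) and (462,298). The orange (420,304), red (478,337) and pink (513,313) look-alikes stand outside the rack. The probe at (471,268) is the one meant, because it is silver and hangs in the rack.

```bash
cat > h.py <<'E'
from cell import robot
import cv2,numpy as np
def ray(name,u,v,st=None):
    c=robot.calibration(name);x=(u-c["cx"])/c["fx"];y=(v-c["cy"])/c["fy"]
    if name=="wrist":
        r=np.hypot(x,y);k=np.sin(r)/r if r>1e-9 else 1
        d=np.array([x*k,-y*k,-np.cos(r)]);T=np.eye(4);T[:3,:3]=st["orientation"];T[:3,3]=st["tcp_pos"];T=T@c["T_tool_cam"]
    else: d=np.array([x,-y,-1.]);T=c["T"]
    return T[:3,3],T[:3,:3]@d
def onplane(name,u,v,z,st=None):
    o,d=ray(name,u,v,st);return (o+d*(z-o[2])/d[2])
def proj(name,P,st=None):
    c=robot.calibration(name)
    if name=="wrist":
        T=np.eye(4);T[:3,:3]=st["orientation"];T[:3,3]=st["tcp_pos"];T=T@c["T_tool_cam"]
    else: T=c["T"]
    q=np.linalg.inv(T)@np.append(P,1);x,y,z=q[0],-q[1],-q[2]
    if name=="wrist":
        r=np.hypot(x,y);t=np.arctan2(r,z);x,y=x/r*t,y/r*t
    else: x,y=x/z,y/z
    return c["cx"]+c["fx"]*x,c["cy"]+c["fy"]*y
def blobs(mask,name,z,st=None,amin=15,amax=1e5):
    n,l,s,c=cv2.connectedComponentsWithStats(mask.astype(np.uint8))
    for i in range(1,n):
        if amin<=s[i,4]<=amax: print(np.round(c[i],1),s[i].tolist(),np.round(onplane(name,*c[i],z,st)[:2],1))
def snap(name):
    st=robot.get_state();p,d=robot.read_camera(name);return st,p,d
E
python3 - <<'E'
from h import *
p=cv2.imread("pics/top0.png");c=p.copy()
hsv=cv2.cvtColor(p,cv2.COLOR_BGR2HSV)
w=(hsv[...,1]<40)&(hsv[...,2]>170)
print("white");blobs(w,"top",22,amax=8000)
k=(hsv[...,2]<70);k[:255]=0;k[285:]=0;k[:,:280]=0;k[:,356:]=0
print("keys/display");blobs(k,"top",56)
t=(hsv[...,0]>80)&(hsv[...,0]<100)&(hsv[...,1]>90);t[:220]=0;t[:,:420]=0;t[:,:490]&=True;t[:,490:]=0
print("rack");blobs(t,"top",95)
print(cv2.minAreaRect(np.argwhere(t)[:,::-1].astype(np.float32)))
for q in ((290,172),(370,181),(362,257),(281,247)): print("pan corner",np.round(onplane("top",*q,92),1))
for q in ((275,290),(360,291)): print("console corner",np.round(onplane("top",*q,56),1))
z=cv2.resize(p[150:330,150:500],None,fx=2.28,fy=2.28,interpolation=cv2.INTER_CUBIC);cv2.imwrite("pics/c1.png",z)
E
```

```text
white
[241.    2.1] [237, 0, 9, 6, 19] [1175.8  197.5]
[298.5   3.1] [287, 0, 23, 10, 59] [1176.6   43.1]
[342.9   2. ] [336, 0, 14, 7, 29] [1182.6  -76.7]
[500.1   2.3] [497, 0, 7, 6, 18] [1191.7 -504.7]
[533.    2.1] [529, 0, 9, 6, 16] [1194.5 -595.1]
[568.8   3.7] [558, 0, 23, 11, 67] [1191.9 -693.4]
[237.6   9.4] [234, 7, 8, 6, 16] [1154.   205.9]
[39.1 12.5] [36, 9, 7, 7, 16] [1133.   730.1]
[586.8  14.9] [582, 12, 11, 6, 17] [1159.4 -740.5]
[45.3 18.3] [39, 14, 12, 10, 29] [1116.5  712.1]
[336.2  26.3] [334, 23, 6, 8, 16] [1110.5  -59.1]
[57.3 31. ] [53, 26, 9, 10, 23] [1080.8  677.1]
[324.8  29.8] [322, 27, 6, 7, 16] [1099.8  -28.6]
[571.3  32. ] [564, 26, 15, 13, 48] [1108. -694.]
[344.8  34.2] [338, 31, 16, 7, 37] [1087.9  -82. ]
[582.2  36. ] [579, 31, 8, 10, 40] [1096.7 -722.9]
[604.   34.8] [602, 31, 6, 8, 15] [1101.6 -782.8]
[314.6  35. ] [311, 32, 9, 6, 21] [1084.1   -1.4]
[93.7 39.6] [89, 35, 9, 11, 21] [1058.1  580. ]
[316.8  44.1] [309, 36, 14, 16, 69] [1057.9   -7.7]
[592.7  40.3] [589, 36, 9, 10, 39] [1084.8 -750.5]
[131.2  43.1] [125, 39, 15, 8, 29] [1050.3  481.3
[... 2280 characters left out ...]
4 -737. ]
[592.8 436.8] [576, 408, 35, 58, 381] [  70.9 -668.7]
[275.5 430.8] [271, 426, 10, 11, 83] [80.8 76.5]
keys/display
[317.3 275.6] [303, 269, 30, 10, 82] [440.2 -16.4]
rack
[448.3 249.4] [442, 229, 14, 66, 213] [ 501.4 -320.8]
[463.4 249.7] [453, 232, 24, 40, 324] [ 501.1 -356.2]
[461.7 280.1] [455, 273, 12, 14, 81] [ 430.3 -349.6]
[449.4 303. ] [432, 288, 36, 28, 335] [ 377.7 -319.3]
((454.7846374511719, 271.8635559082031), (33.538516998291016, 84.68817901611328), 9.605203628540039)
pan corner [683.5  51.8  92. ]
pan corner [ 664.1 -139.2   92. ]
pan corner [ 481.5 -119.5   92. ]
pan corner [502.7  68.9  92. ]
console corner [405.   83.3  56. ]
console corner [ 404.7 -118.    56. ]
```

View pics/c1.png

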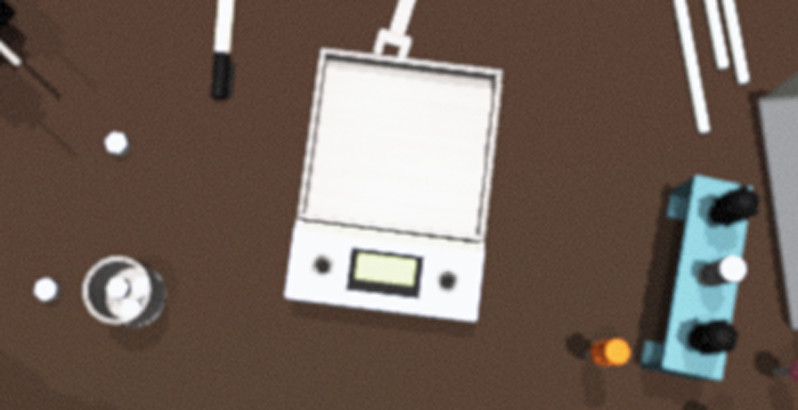

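```bash
cat >> h.py <<'E'
def togo(pos,R=None,st=None,n=None):
    st=st or robot.get_state();R0=st["orientation"];d=R0.T@(np.array(pos,float)-st["tcp_pos"])/10
    print("shift cm",np.round(d,2),"|max|rows",int(np.ceil(np.linalg.norm(d)/4.1)))
    if R is not None:
        rv=np.degrees(cv2.Rodrigues(R0.T@R)[0].ravel());print("turn deg",np.round(rv,2))
def down(deg):  # tool down, y axis at deg from world x
    a=np.radians(deg);y=np.array([np.cos(a),np.sin(a),0]);z=np.array([0,0,-1.]);return np.stack([np.cross(y,z),y,z],1)
E
python3 - <<'E'
from h import *
f=lambda u,v,z:onplane("top",150+u/2.28,150+v/2.28,z)
C=[f(*q,95) for q in((695,176),(752,184),(722,380),(662,371))]
print(np.round(C,1)); c=np.mean(C,0);print("rack c",c)
print("x dir deg",[np.degrees(np.arctan2(*(C[i]-C[j])[[1,0]])) for i,j in((0,3),(1,2))])
print("probe top",f(733,269,175),"drv",f(738,206,180),f(710,336,180))
print("keys",f(322,265,50),f(447,281,50))
print("tin",onplane("top",205,278,85), onplane("top",150+122/2.28,150+291/2.28,85))
print("orange",[ (z,np.round(onplane("top",420,304,z),0),np.round(onplane("scene",231,190,z),0)) for z in (110,150,175)])
for n,q in(("orange",((420,304),(231,187))),("pink",((513,313),(150,189))),("red",((478,337),(184,178)))):
    o1,d1=ray("top",*q[0]);o2,d2=ray("scene",*q[1])
    t=np.linalg.lstsq(np.stack([d1,-d2],1),o2-o1,rcond=None)[0];print(n,np.round(o1+d1*t[0]),np.round(o2+d2*t[1]))
# scene offcuts
print("off scene",onplane("scene",461,236,11),onplane("scene",452,277,11))
togo([520,100,300],down(180-90))
E
```

```text
[[ 554.2 -337.9   95. ]
 [ 546.6 -396.6   95. ]
 [ 347.  -357.9   95. ]
 [ 355.4 -297.9   95. ]]
rack c [ 450.7915368 -347.5565014   95.       ]
x dir deg [np.float64(-11.373620474308566), np.float64(-10.979678080489972)]
probe top [ 450.54018152 -347.11123384  175.        ] drv [ 509.91341454 -352.61605952  180.        ] [ 387.42934277 -321.49928666  180.        ]
keys [462.3742097   46.43886248  50.        ] [446.97800394 -85.15113361  50.        ]
tin [429.44606602 242.5849745   85.        ] [430.25781804 246.04906918  85.        ]
orange [(110, array([ 374., -248.,  110.]), array([ 314., -244.,  110.])), (150, array([ 373., -240.,  150.]), array([ 388., -232.,  150.])), (175, array([ 373., -234.,  175.]), array([ 435., -225.,  175.]))]
orange [ 373. -239.  151.] [ 373. -234.  150.]
pink [ 356. -443.  147.] [ 355. -439.  145.]
red [ 304. -365.  147.] [ 304. -363.  146.]
off scene [435.9580851 349.8521544  11.       ] [599.9822309  279.96860418  11.        ]
shift cm [-42.32 -30.66  -6.06] |max|rows 13
turn deg [-5.000e-02 -2.000e-02 -2.606e+01]
```

jog_arm(
  plan=[
    [[-3.2, -2.4, -0.5, 0, 0, -3, 1], [-3.2, -2.4, -0.5, 0, 0, -3, 1], [-3.4, -2.2, -0.5, 0, 0, -3, 1], [-3.4, -2.0, -0.5, 0, 0, -3, 1], [-3.4, -1.8, -0.5, 0, 0, -3, 1]],
  ],
)

```text
time: 0.52
tcp_pos: [392.8, 402.2, 264.9]
orientation: [[-0.982, 0.189, -0.0], [0.189, 0.982, -0.0], [0.0, -0.0, -1.0]]
contact_force: [0.2, 1.2, -0.1]
gripper_width: 95.3
gripper_force: 0.0
```

jog_arm(
  plan=[
    [[-3.7, -1.4, -0.5, 0, 0, 0, 1], [-3.7, -1.4, -0.5, 0, 0, 0, 1], [-3.7, -1.4, -0.5, 0, 0, 0, 1], [-3.7, -1.4, -0.5, 0, 0, 0, 1], [-3.7, -1.4, -0.5, 0, 0, 0, 1]],
  ],
)

```text
time: 0.93
tcp_pos: [561.9, 298.5, 289.7]
orientation: [[-0.981, 0.192, -0.0], [0.192, 0.981, -0.0], [0.0, -0.0, -1.0]]
contact_force: [0.0, 0.2, -0.4]
gripper_width: 94.9
gripper_force: 0.0
```

Run:
```python
from h import *
s=robot.get_state();print(s["time"],s["tcp_pos"],s["qpos"])
togo([450,-347,330],down(78.8))
togo([460,-20,330])
```

```text
0.9333 [561.92604524 298.46738354 289.69929271] [ 3.84464649e-01  4.65161177e-01  1.46418751e+00  9.27691461e-05
  1.21268178e+00 -9.93201011e-01]
shift cm [ -1.4  -65.5   -4.02] |max|rows 17
turn deg [-0.01 -0.02  0.13]
shift cm [  3.89 -33.21  -4.02] |max|rows 9
```

jog_arm(
  plan=[
    [[0.4, -4.0, -0.5, 0, 0, 0, 1], [0.4, -4.0, -0.5, 0, 0, 0, 1], [0.4, -4.0, -0.5, 0, 0, 0, 1], [0.5, -4.0, -0.5, 0, 0, 0, 1], [0.5, -4.0, -0.5, 0, 0, 0, 1]],
  ],
)

```text
time: 1.35
tcp_pos: [499.6, 106.2, 314.5]
orientation: [[-0.981, 0.192, -0.001], [0.192, 0.981, -0.0], [0.001, -0.0, -1.0]]
contact_force: [1.1, -1.1, 0.3]
gripper_width: 95.3
gripper_force: 0.0
```

jog_arm(
  plan=[
    [[0.5, -4.0, -0.5, 0, 0, 0, 1], [0.5, -4.0, -0.5, 0, 0, 0, 1], [0.5, -4.0, -0.5, 0, 0, 0, 1], [0, 0, 0, 0, 0, 0, 1]],
  ],
)

```text
time: 1.68
tcp_pos: [461.3, -11.7, 330.4]
orientation: [[-0.981, 0.196, 0.001], [0.196, 0.981, -0.001], [-0.001, -0.001, -1.0]]
contact_force: [-0.0, 0.2, -1.1]
gripper_width: 95.2
gripper_force: 0.0
```

Run:
```python
from h import *
st,p,d=snap("wrist");cv2.imwrite("pics/w1.png",p);np.save("pics/w1.npy",np.hstack([st["tcp_pos"],st["orientation"].ravel()]))
print(st["tcp_pos"])
togo([451,-347,330],down(78.8))
```

```text
[461.30817525 -11.71336572 330.44112902]
shift cm [-5.530e+00 -3.329e+01  2.000e-02] |max|rows 9
turn deg [-0.01  0.05 -0.13]
```

View pics/w1.png

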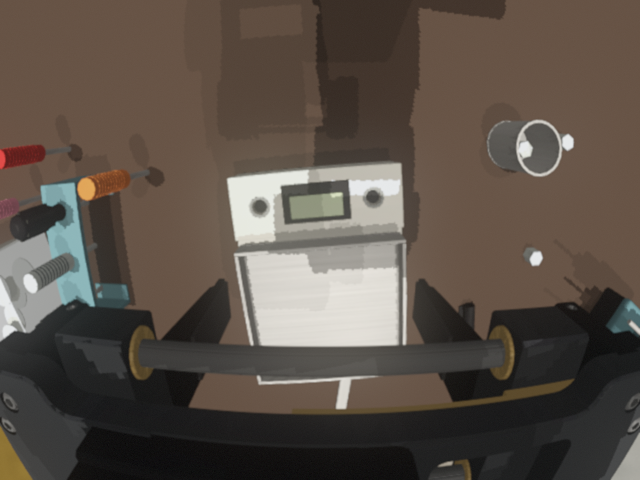

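The wrist picture shows the console upside down: record key at (259,207), zero key at (373,197), tin mouth at (540,148), offcuts at (567,142) and (535,257). No further offcuts are visible.

Run:
```python
from h import *
p=cv2.imread("pics/w1.png");a=np.load("pics/w1.npy");st=dict(tcp_pos=a[:3],orientation=a[3:].reshape(3,3))
g=p.max(2);m=g<90
k=np.zeros_like(m);k[190:222,245:275]=1;k[182:213,360:388]=1
blobs(m&k,"wrist",53,st)
k[:]=0;k[:]=0
for q in ((567,142),(535,257)):
    k[:]=0;k[q[1]-12:q[1]+12,q[0]-12:q[0]+12]=1
    hs=cv2.cvtColor(p,cv2.COLOR_BGR2HSV);blobs((hs[...,1]<60)&(hs[...,2]>150)&k,"wrist",17,st)
print("tin",onplane("wrist",540,148,85,st))
```

```text
[372.5 196.6] [367, 191, 12, 12, 111] [461.4  49.2]
[258.4 206.1] [255, 201, 9, 10, 50] [446.3 -82.7]
[564.8 141.8] [555, 130, 19, 24, 226] [436.  345.4]
[535.8 258.1] [530, 251, 13, 15, 152] [599.5 282.9]
tin [431.62454119 255.83461136  85.        ]
```

jog_arm(
  plan=[
    [[-0.6, -3.7, 0, 0, 0, 0, 1], [-0.6, -3.7, 0, 0, 0, 0, 1], [-0.6, -3.7, 0, 0, 0, 0, 1], [-0.6, -3.7, 0, 0, 0, 0, 1], [-0.6, -3.7, 0, 0, 0, 0, 1]],
  ],
)

```text
time: 2.15
tcp_pos: [457.0, -195.2, 329.3]
orientation: [[-0.982, 0.191, -0.0], [0.191, 0.982, 0.001], [0.0, 0.0, -1.0]]
contact_force: [2.1, 0.7, -0.3]
gripper_width: 94.9
gripper_force: 0.0
```

jog_arm(
  plan=[
    [[-0.6, -3.7, 0, 0, 0, 0, 1], [-0.6, -3.7, 0, 0, 0, 0, 1], [-0.6, -3.7, 0, 0, 0, 0, 1], [-0.6, -3.7, 0, 0, 0, 0, 1], [0, 0, 0, 0, 0, 0, 1]],
  ],
)

```text
time: 2.57
tcp_pos: [452.3, -348.7, 328.2]
orientation: [[-0.981, 0.194, -0.001], [0.194, 0.981, -0.0], [0.001, -0.0, -1.0]]
contact_force: [-0.3, 0.8, -0.5]
gripper_width: 95.4
gripper_force: 0.0
```

Run:
```python
from h import *
st,p,d=snap("wrist");cv2.imwrite("pics/w2.png",p);np.save("pics/w2.npy",np.hstack([st["tcp_pos"],st["orientation"].ravel()]))
print(st["tcp_pos"]); print([np.round(proj("wrist",np.array(P),st)) for P in((451,-347,175),(451,-347,95),(514,-360,180),(387,-335,180))])
```

```text
[ 452.27652168 -348.70230728  328.24208701]
[array([322., 233.]), array([322., 213.]), array([321., 306.]), array([321., 155.])]
```

View pics/w2.png

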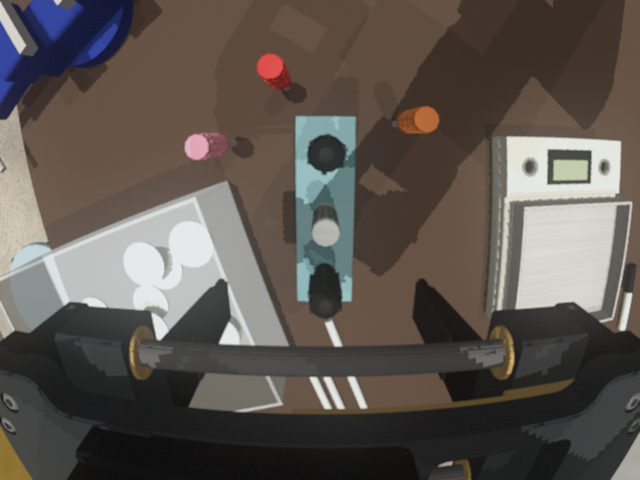

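The probe's handle top is at (325,232), in the rack's middle hole between black drivers at (326,153) and (325,290). The coloured look-alikes are clear of it.

Run:
```python
from h import *
a=np.load("pics/w2.npy");st=dict(tcp_pos=a[:3],orientation=a[3:].reshape(3,3))
P=onplane("wrist",325,233,175,st);print(P)
for e in ((296,116),(355,116),(353,301),(298,301)): print(np.round(onplane("wrist",*e,95,st),1))
print("box",onplane("wrist",230,183,100,st))
togo([P[0],P[1],153],down(78.8))
```

```text
[ 451.21320097 -344.34786847  175.        ]
[ 347.5 -352.7   95. ]
[ 358.9 -294.8   95. ]
[ 556.  -331.9   95. ]
[ 543.9 -392.5   95. ]
box [ 399.6341314  -432.84118692  100.        ]
shift cm [ 0.12  0.14 17.52] |max|rows 5
turn deg [ 0.05 -0.07  0.  ]
```

jog_arm(
  plan=[
    [[0, 0.2, 0, 0, 0, 0, 0.5], [0.1, 0.1, 0, 0, 0, 0, 0.5], [0, 0, 3.5, 0, 0, 0, 0.5], [0, 0, 3.5, 0, 0, 0, 0.5], [0, 0, 3.5, 0, 0, 0, 0.5]],
  ],
)

```text
time: 3.03
tcp_pos: [452.1, -339.3, 224.2]
orientation: [[-0.982, 0.19, 0.002], [0.19, 0.982, -0.001], [-0.002, -0.001, -1.0]]
contact_force: [0.1, -0.2, -0.6]
gripper_width: 67.3
gripper_force: 0.0
```

jog_arm(
  plan=[
    [[0, 0, 3.5, 0, 0, 0, 0.5], [0, 0, 2.5, 0, 0, 0, 0.5], [0, 0, 1, 0, 0, 0, 0.5], [0, 0, 0, 0, 0, 0, 0.5]],
  ],
)

```text
time: 3.37
tcp_pos: [451.5, -339.4, 153.1]
orientation: [[-0.982, 0.19, -0.002], [0.19, 0.982, 0.002], [0.003, 0.002, -1.0]]
contact_force: [0.7, -0.8, 0.2]
gripper_width: 48.3
gripper_force: 0.0
```

jog_arm(
  plan=[
    [[0, 0, 0, 0, 0, 0, 0.2], [0, 0, 0, 0, 0, 0, 0.1], [0, 0, 0, 0, 0, 0, 0.1], [0, 0, 0, 0, 0, 0, 0.1], [0, 0, 0, 0, 0, 0, 0.1]],
  ],
  grip_force=35,
)

```text
time: 3.78
tcp_pos: [452.0, -341.4, 155.8]
orientation: [[-0.981, 0.192, 0.002], [0.192, 0.981, -0.001], [-0.002, -0.001, -1.0]]
contact_force: [-0.1, 0.8, 7.0]
gripper_width: 23.4
gripper_force: 35.0
```

jog_arm(
  plan=[
    [[0, 0, 0, 0, 0, 0, 0.1], [0, 0, 0, 0, 0, 0, 0.1], [0, 0, 0, 0, 0, 0, 0.1]],
  ],
)

```text
time: 4.03
tcp_pos: [451.9, -341.4, 155.8]
orientation: [[-0.981, 0.192, 0.002], [0.192, 0.981, -0.001], [-0.002, -0.001, -1.0]]
contact_force: [-0.5, -0.4, 7.3]
gripper_width: 24.1
gripper_force: 35.0
```

jog_arm(
  plan=[
    [[0, 0, -1, 0, 0, 0, 0.1], [0, 0, -2, 0, 0, 0, 0.1], [0, 0, -3, 0, 0, 0, 0.1], [0, 0, -3, 0, 0, 0, 0.1], [0, 0, -3, 0, 0, 0, 0.1]],
  ],
)

```text
time: 4.45
tcp_pos: [451.3, -340.8, 276.6]
orientation: [[-0.981, 0.192, -0.0], [0.192, 0.981, 0.0], [0.0, 0.0, -1.0]]
contact_force: [0.3, -0.1, -1.7]
gripper_width: 23.7
gripper_force: 35.0
```

jog_arm(
  plan=[
    [[0, 0, 0, 0, 0, 0, 0.1]],
  ],
)

```text
time: 4.53
tcp_pos: [452.6, -342.0, 280.9]
orientation: [[-0.981, 0.192, 0.006], [0.192, 0.981, -0.006], [-0.007, -0.005, -1.0]]
contact_force: [0.8, 0.2, -0.3]
gripper_width: 23.6
gripper_force: 35.0
```

Run:
```python
from h import *
st,p,d=snap("wrist");cv2.imwrite("pics/w3.png",p[100:400,140:520].repeat(2,0).repeat(2,1))
st,p,d=snap("scene");cv2.imwrite("pics/s3.png",p)
s=robot.get_state();print(s["tcp_pos"]);togo([461.4,48,270])
```

```text
[ 451.58688748 -341.02240449  275.88686905]
shift cm [ 6.5  38.37  0.54] |max|rows 10
```

View pics/s3.png

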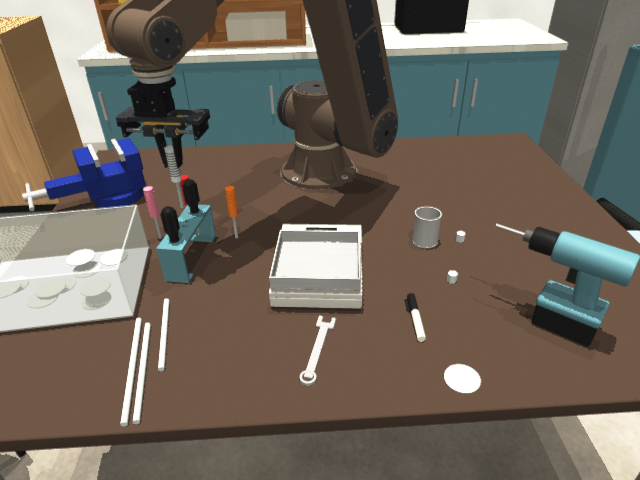

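jog_arm(
  plan=[
    [[0.65, 3.8, 0, 0, 0, 0, 0.1], [0.65, 3.8, 0, 0, 0, 0, 0.1], [0.65, 3.8, 0, 0, 0, 0, 0.1], [0.65, 3.8, 0, 0, 0, 0, 0.1], [0.65, 3.8, 0, 0, 0, 0, 0.1]],
  ],
)

```text
time: 5.05
tcp_pos: [455.2, -146.5, 273.4]
orientation: [[-0.981, 0.192, -0.002], [0.192, 0.981, 0.001], [0.002, 0.001, -1.0]]
contact_force: [1.0, 0.4, -1.0]
gripper_width: 23.8
gripper_force: 35.0
```

jog_arm(
  plan=[
    [[0.65, 3.8, 0, 0, 0, 0, 0.1], [0.65, 3.8, 0, 0, 0, 0, 0.1], [0.65, 3.8, 0, 0, 0, 0, 0.1], [0.65, 3.8, 1.5, 0, 0, 0, 0.1], [0.65, 3.8, 2, 0, 0, 0, 0.1]],
  ],
)

```text
time: 5.47
tcp_pos: [460.2, 44.7, 240.1]
orientation: [[-0.981, 0.192, 0.001], [0.192, 0.981, 0.0], [-0.001, 0.0, -1.0]]
contact_force: [1.6, 0.6, -0.5]
gripper_width: 23.6
gripper_force: 35.0
```

jog_arm(
  plan=[
    [[0, 0, 2, 0, 0, 0, 0.1], [0, 0, 0, 0, 0, 0, 0.1], [0, 0, 0, 0, 0, 0, 0.1]],
  ],
)

```text
time: 5.72
tcp_pos: [459.9, 42.9, 219.5]
orientation: [[-0.982, 0.191, -0.004], [0.191, 0.982, 0.0], [0.004, -0.001, -1.0]]
contact_force: [0.1, -1.1, -0.6]
gripper_width: 23.4
gripper_force: 35.0
```

Run:
```python
from h import *
st,p,d=snap("wrist");np.save("pics/w4.npy",np.hstack([st["tcp_pos"],st["orientation"].ravel()]));cv2.imwrite("pics/w4full.png",p)
cv2.imwrite("pics/w4.png",cv2.resize(p[140:340,200:460],None,fx=3,fy=3,interpolation=cv2.INTER_CUBIC))
print(st["tcp_pos"]); R=st["orientation"]
print("tip pred",proj("wrist",st["tcp_pos"]+R@[0,0,131],st),"key pred",proj("wrist",np.array([461.4,48,50]),st))
```

```text
[459.9497903   42.87326117 219.50873562]
tip pred (np.float64(319.9483378270459), np.float64(242.66215038324293)) key pred (np.float64(326.2934518481811), np.float64(231.2846044789305))
```

View pics/w4.png

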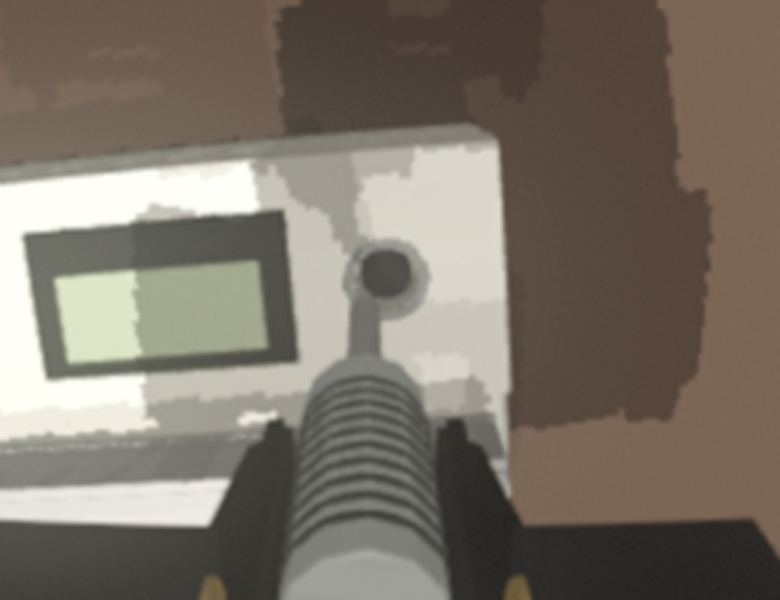

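Run:
```python
from h import *
p=cv2.imread("pics/w4full.png");a=np.load("pics/w4.npy");st=dict(tcp_pos=a[:3],orientation=a[3:].reshape(3,3))
print(p[218:262:2,310:342:2].mean(2).astype(int))
print("key",onplane("wrist",329,232.3,56,st),onplane("wrist",328.7,231.3,50,st))
```

```text
[[179 152 152 152 155 169 179 195 207 206 206 208 212 212 211 212]
 [187 178 159 153 153 150 152 158 169 159 159 163 186 192 211 213]
 [195 195 163 153 147 131 139 138 136 138 137 149 153 160 186 211]
 [195 195 175 159 124 128 126  92  84  82  81  94 120 150 154 203]
 [195 195 196 164 120 118  77  75  78  78  79  78  75 129 152 170]
 [195 195 189 142 146 110  73  76  78  80  80  79  79 100 149 152]
 [195 196 178 140 150 100  74  74  77  80  81  80  81  90 137 150]
 [195 196 160 139 130  97  75  76  75  77  77  80  79  87 127 151]
 [195 196 151 141 136 111  74  76  76  76  77  77  79  98 125 147]
 [195 195 158 140 135 117  90  75  76  74  75  78  84 114 129 151]
 [195 195 190 145 131 117 113  90  82  80  84  96 116 125 141 156]
 [195 194 195 163 116 111 111 110 118 117 122 124 131 138 143 162]
 [195 195 196 161 109 111 111 110 115 124 126 128 132 139 150 186]
 [195 195 196 153 110 111 111 110 120 135 137 138 139 157 185 196]
 [194 194 195 150 107 110 111 109 119 151 156 166 183 193 195 194]
 [193 193 194 150 109 111 110 108 137 192 194 194 194 194 194 194]
 [193 193 192 140 109 111 111 109 137 192 194 194 194 194 194 194]
 [193 193 191 138 108 110 111 108 128 192 194 194 194 193 194 194]
 [192 193 191 138 108 111 111 107 127 192 194 194 194 194 194 194]
 [192 192 189 130 109 110 110 107 126 191 193 193 193 194 193 194]
 [193 191 184 126 118 122 123 119 124 181 192 194 194 195 203 204]
 [183 152 135 126 127 127 126 126 125 138 158 175 192 195 202 208]]
key [461.18323742  50.3289482   56.        ] [461.81444512  50.06123509  50.        ]
```

jog_arm(
  plan=[
    [[0, 0.65, 0, 0, 0, 0, 0.1], [0, 0, 1, 0, 0, 0, 0.1], [0, 0, 1, 0, 0, 0, 0.1], [0, 0, 0.4, 0, 0, 0, 0.1], [0, 0, 0, 0, 0, 0, 0.1]],
  ],
)

```text
time: 6.18
tcp_pos: [461.9, 48.6, 196.4]
orientation: [[-0.981, 0.193, -0.0], [0.193, 0.981, 0.0], [0.0, 0.0, -1.0]]
contact_force: [-0.7, -0.6, -1.1]
gripper_width: 23.2
gripper_force: 35.0
```

Run:
```python
from h import *
st,p,d=snap("wrist");cv2.imwrite("pics/w5.png",cv2.resize(p[180:300,240:400],None,fx=5,fy=5,interpolation=cv2.INTER_CUBIC))
print(st["tcp_pos"]);togo([461.3,49.2,175])
```

```text
[461.92448929  48.63650192 196.42145575]
shift cm [0.09 0.03 2.18] |max|rows 1
```

View pics/w5.png

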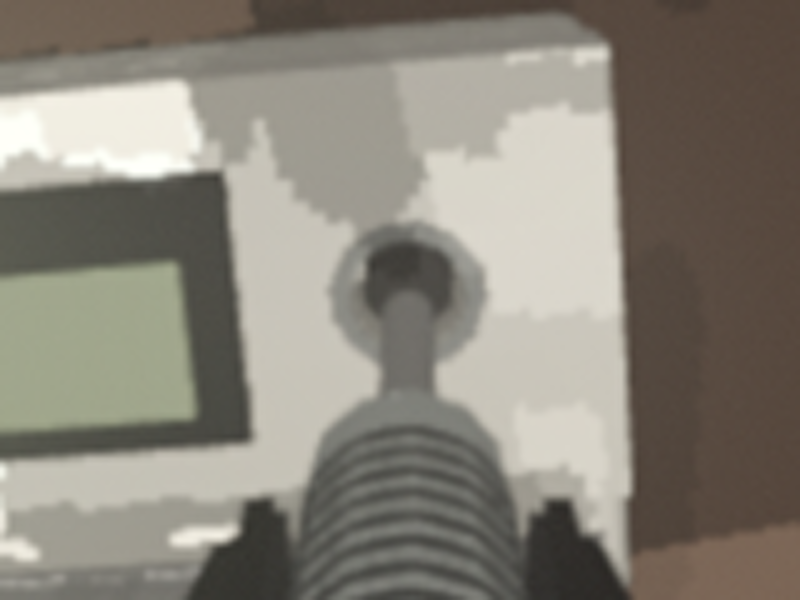

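The tip, at crop (407,300), sits over the well centre at (408,293), so it is aligned. Pressing now.

jog_arm(
  plan=[
    [[0.1, 0, 0.8, 0, 0, 0, 0.1], [0, 0, 0.8, 0, 0, 0, 0.1], [0, 0, 0, 0, 0, 0, 0.1]],
  ],
)

```text
time: 6.48
tcp_pos: [460.8, 49.2, 179.4]
orientation: [[-0.981, 0.192, -0.001], [0.192, 0.981, 0.0], [0.001, -0.0, -1.0]]
contact_force: [-0.1, -0.3, 1.4]
gripper_width: 23.8
gripper_force: 35.0
```

jog_arm(
  plan=[
    [[0, 0, 0.4, 0, 0, 0, 0.1], [0, 0, 0.3, 0, 0, 0, 0.1], [0, 0, 0.2, 0, 0, 0, 0.1], [0, 0, 0, 0, 0, 0, 0.1], [0, 0, 0, 0, 0, 0, 0.1]],
  ],
)

```text
time: 6.9
tcp_pos: [462.8, 49.1, 173.9]
orientation: [[-0.981, 0.191, 0.006], [0.191, 0.982, -0.001], [-0.006, 0.001, -1.0]]
contact_force: [-1.6, -1.6, 30.3]
gripper_width: 23.4
gripper_force: 35.0
```

jog_arm(
  plan=[
    [[0, 0, 0, 0, 0, 0, 0.1], [0, 0, -1, 0, 0, 0, 0.1], [0, 0, -3, 0, 0, 0, 0.1], [0, 0, -3, 0, 0, 0, 0.1], [0, 0, -3, 0, 0, 0, 0.1]],
  ],
)

```text
time: 7.32
tcp_pos: [460.5, 49.4, 272.4]
orientation: [[-0.981, 0.192, -0.001], [0.192, 0.981, 0.0], [0.001, -0.0, -1.0]]
contact_force: [0.2, 0.0, -0.7]
gripper_width: 23.3
gripper_force: 35.0
```

Run:
```python
from h import *
s=robot.get_state();print(s["tcp_pos"],s["contact_force"]);togo([451.9,-341.4,270],down(78.95))
```

```text
[460.52990444  49.40637087 272.44969689] [ 0.23141953  0.01827872 -0.6897895 ]
shift cm [ -6.65 -38.52   0.24] |max|rows 10
turn deg [-0.   -0.06 -0.01]
```

jog_arm(
  plan=[
    [[-0.67, -3.85, 0, 0, 0, 0, 0.1], [-0.67, -3.85, 0, 0, 0, 0, 0.1], [-0.67, -3.85, 0, 0, 0, 0, 0.1], [-0.67, -3.85, 0, 0, 0, 0, 0.1], [-0.67, -3.85, 0, 0, 0, 0, 0.1]],
  ],
)

```text
time: 7.73
tcp_pos: [456.4, -147.6, 271.4]
orientation: [[-0.982, 0.191, 0.0], [0.191, 0.982, 0.0], [-0.0, 0.0, -1.0]]
contact_force: [1.1, 1.0, -1.4]
gripper_width: 23.8
gripper_force: 35.0
```

jog_arm(
  plan=[
    [[-0.67, -3.85, 0, 0, 0, 0, 0.1], [-0.67, -3.85, 0, 0, 0, 0, 0.1], [-0.67, -3.85, 0, 0, 0, 0, 0.1], [-0.67, -3.85, 0, 0, 0, 0, 0.1], [-0.67, -3.85, 0, 0, 0, 0, 0.1]],
  ],
)

```text
time: 8.15
tcp_pos: [452.3, -343.2, 271.1]
orientation: [[-0.981, 0.192, -0.0], [0.192, 0.981, 0.001], [0.0, 0.0, -1.0]]
contact_force: [1.9, -0.4, -1.4]
gripper_width: 23.3
gripper_force: 35.0
```

jog_arm(
  plan=[
    [[0, 0, 0, 0, 0, 0, 0.1], [0, 0, 0, 0, 0, 0, 0.1]],
  ],
)

```text
time: 8.32
tcp_pos: [452.3, -342.8, 270.4]
orientation: [[-0.981, 0.195, -0.001], [0.194, 0.981, 0.001], [0.001, 0.001, -1.0]]
contact_force: [-0.1, 0.5, -1.8]
gripper_width: 23.6
gripper_force: 35.0
```

Run:
```python
from h import *
st,p,d=snap("wrist");print(st["tcp_pos"]);togo([451.9,-341.4,236],down(78.95))
cv2.imwrite("pics/w6.png",cv2.resize(p[100:340,200:440],None,fx=2.5,fy=2.5,interpolation=cv2.INTER_CUBIC))
for i,z in enumerate((-2.5,0,2.5)): pass
print(proj("wrist",st["tcp_pos"]+st["orientation"]@[0,1,130],st),proj("wrist",np.array([451.5,-341.6,95]),st))
```

```text
[ 452.27338454 -342.79913532  270.44490605]
shift cm [ 0.05 -0.01  3.47] |max|rows 1
turn deg [ 0.06 -0.07 -0.09]
(np.float64(321.24374703108623), np.float64(243.0321855335998)) (np.float64(321.0985839367118), np.float64(227.58044112698147))
```

View pics/w6.png

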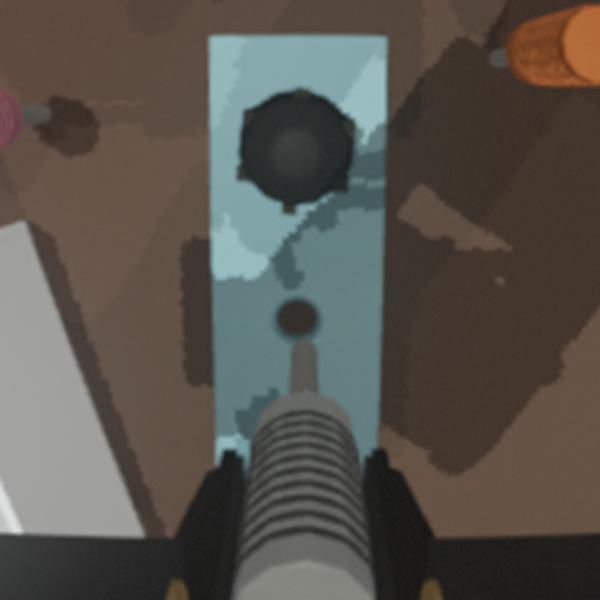

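Run:
```python
from h import *
st=robot.get_state()
H=onplane("wrist",318.8,227.2,93,st);T=onplane("wrist",321.6,242.8,st["tcp_pos"][2]-130,st);print(H,T,T-st["tcp_pos"]);togo(st["tcp_pos"]+[*(H-T)[:2],0])
```

```text
[ 451.44527904 -342.2808349    93.        ] [ 452.35764225 -339.99964456  140.68071484] [-5.48142614e-02  1.45427366e+00 -1.30000000e+02]
shift cm [ 0.05 -0.24 -0.  ] |max|rows 1
```

jog_arm(
  plan=[
    [[0.05, -0.2, 0, 0, 0, 0, 0.1], [0, 0, 2, 0, 0, 0, 0.1], [0, 0, 2, 0, 0, 0, 0.1], [0, 0, 1, 0, 0, 0, 0.1], [0, 0, 0, 0, 0, 0, 0.1]],
  ],
)

```text
time: 8.78
tcp_pos: [451.9, -342.2, 219.9]
orientation: [[-0.982, 0.19, -0.002], [0.19, 0.982, 0.001], [0.002, 0.001, -1.0]]
contact_force: [1.0, -1.5, -1.3]
gripper_width: 23.7
gripper_force: 35.0
```

jog_arm(
  plan=[
    [[0, 0, 1, 0, 0, 0, 0.1], [0, 0, 0, 0, 0, 0, 0.1]],
  ],
)

```text
time: 8.95
tcp_pos: [451.9, -342.6, 210.7]
orientation: [[-0.982, 0.191, -0.001], [0.191, 0.982, 0.001], [0.001, 0.001, -1.0]]
contact_force: [-0.1, -0.1, -0.8]
gripper_width: 23.8
gripper_force: 35.0
```

jog_arm(
  plan=[
    [[0, 0, 2, 0, 0, 0, 0.1], [0, 0, 2, 0, 0, 0, 0.1], [0, 0, 1.1, 0, 0, 0, 0.1], [0, 0, 0, 0, 0, 0, 0.1]],
  ],
)

```text
time: 9.28
tcp_pos: [451.4, -342.6, 158.8]
orientation: [[-0.981, 0.192, -0.002], [0.192, 0.981, 0.002], [0.003, 0.002, -1.0]]
contact_force: [-0.6, 0.6, -0.6]
gripper_width: 23.6
gripper_force: 35.0
```

jog_arm(
  plan=[
    [[0, 0, 0.3, 0, 0, 0, 0.1], [0, 0, 0.2, 0, 0, 0, 0.1], [0, 0, 0, 0, 0, 0, 0.1]],
  ],
)

```text
time: 9.53
tcp_pos: [452.2, -343.4, 156.0]
orientation: [[-0.981, 0.192, 0.001], [0.192, 0.981, -0.0], [-0.001, -0.0, -1.0]]
contact_force: [0.6, -0.1, -0.9]
gripper_width: 23.5
gripper_force: 35.0
```

jog_arm(
  plan=[
    [[0, 0, 0.2, 0, 0, 0, 0.1], [0, 0, 0.1, 0, 0, 0, 0.1], [0, 0, 0, 0, 0, 0, 0.1]],
  ],
)

```text
time: 9.78
tcp_pos: [452.3, -343.6, 154.9]
orientation: [[-0.981, 0.192, 0.002], [0.192, 0.981, -0.002], [-0.002, -0.002, -1.0]]
contact_force: [-4.0, 3.3, 18.9]
gripper_width: 23.8
gripper_force: 35.0
```

jog_arm(
  plan=[
    [[0, 0, 0, 0, 0, 0, 0.5], [0, 0, 0, 0, 0, 0, 0.5], [0, 0, 0, 0, 0, 0, 0.5], [0, 0, 0, 0, 0, 0, 0.5], [0, 0, 0, 0, 0, 0, 0.5]],
  ],
)

```text
time: 10.2
tcp_pos: [452.0, -343.2, 152.4]
orientation: [[-0.981, 0.192, -0.0], [0.192, 0.981, 0.0], [0.0, 0.0, -1.0]]
contact_force: [0.9, 0.0, -0.0]
gripper_width: 46.5
gripper_force: 0.0
```

jog_arm(
  plan=[
    [[0, 0, -1, 0, 0, 0, 0.5], [0, 0, -2, 0, 0, 0, 0.5], [0, 0, -4, 0, 0, 0, 0.5], [0, 0, -4, 0, 0, 0, 0.5], [0, 0, -4, 0, 0, 0, 0.5]],
  ],
)

```text
time: 10.62
tcp_pos: [451.6, -342.9, 304.8]
orientation: [[-0.981, 0.192, -0.0], [0.192, 0.981, 0.0], [0.0, 0.0, -1.0]]
contact_force: [0.7, 0.4, -0.4]
gripper_width: 47.4
gripper_force: 0.0
```

Run:
```python
from h import *
st,p,d=snap("scene");cv2.imwrite("pics/s7.png",p[130:330,100:500].repeat(2,0).repeat(2,1))
s=robot.get_state();print(s["tcp_pos"],s["time"])
p=snap("top")[1];cv2.imwrite("pics/t7.png",p)
hsv=cv2.cvtColor(p,cv2.COLOR_BGR2HSV);m=(hsv[...,1]<40)&(hsv[...,2]>170);m[:190]=0;m[320:]=0;m[:,260:]=0;blobs(m,"top",22)
```

```text
[ 453.19237008 -344.28291134  312.86961792] 10.6667
[200.4 212. ] [196, 208, 10, 9, 75] [598.1 276.7]
[202.9 277.3] [186, 262, 30, 30, 498] [435.6 262.4]
[169.3 276.5] [165, 272, 10, 10, 81] [436.8 343.9]
```

View pics/s7.png

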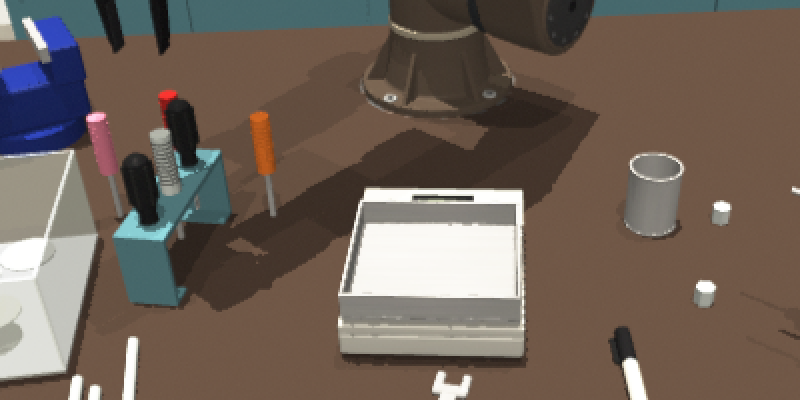

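The probe hangs seated between the black drivers. Tin and both offcuts have not moved. Next I go above the tin.

jog_arm(
  plan=[
    [[0.9, 3.9, 0, 0, 0, 0, 0.8], [0.9, 3.9, 0, 0, 0, 0, 0.8], [0.9, 3.9, 0, 0, 0, 0, 0.9], [0.9, 3.9, 0, 0, 0, 0, 1], [0.9, 3.9, 0, 0, 0, 0, 1]],
  ],
)

```text
time: 11.13
tcp_pos: [444.5, -141.5, 302.4]
orientation: [[-0.981, 0.192, -0.0], [0.192, 0.981, 0.0], [0.0, 0.0, -1.0]]
contact_force: [1.2, 0.0, 0.5]
gripper_width: 75.3
gripper_force: 0.0
```

jog_arm(
  plan=[
    [[0.9, 3.9, 0, 0, 0, 0, 1], [0.9, 3.9, 0, 0, 0, 0, 1], [0.9, 3.9, 0, 0, 0, 0, 1], [0.9, 3.9, 0, 0, 0, 0, 1], [0.9, 3.9, 0, 0, 0, 0, 1]],
  ],
)

```text
time: 11.55
tcp_pos: [437.7, 58.6, 302.6]
orientation: [[-0.981, 0.192, 0.0], [0.192, 0.981, 0.0], [-0.0, 0.0, -1.0]]
contact_force: [0.4, -0.4, 0.8]
gripper_width: 95.2
gripper_force: 0.0
```

jog_arm(
  plan=[
    [[0.9, 3.9, 0, 0, 0, 0, 1], [0.9, 3.9, 0, 0, 0, 0, 1], [0.9, 3.9, 0, 0, 0, 0, 1], [0.9, 3.9, 0, 0, 0, 0, 1], [0.9, 3.5, 0, 0, 0, 0, 1]],
  ],
)

```text
time: 11.97
tcp_pos: [430.2, 255.2, 302.5]
orientation: [[-0.982, 0.191, 0.0], [0.191, 0.982, 0.0], [-0.0, 0.0, -1.0]]
contact_force: [1.3, -1.1, 0.7]
gripper_width: 95.0
gripper_force: 0.0
```

jog_arm(
  plan=[
    [[0, 0, 0, 0, 0, 7, 1], [0, 0, 0, 0, 0, 7, 1], [0, 0, 0, 0, 0, 7, 1], [0, 0, 0, 0, 0, 7, 1], [0, 0, 0, 0, 0, 7, 1]],
  ],
)

```text
time: 12.38
tcp_pos: [430.6, 253.0, 302.3]
orientation: [[-0.69, 0.724, -0.0], [0.724, 0.69, -0.0], [0.0, -0.0, -1.0]]
contact_force: [-0.2, 0.8, 0.1]
gripper_width: 95.1
gripper_force: 0.0
```

jog_arm(
  plan=[
    [[0, 0, 0, 0, 0, 7, 1], [0, 0, 0, 0, 0, 7, 1], [0, 0, 0, 0, 0, 0, 1], [0, 0, 0, 0, 0, 0, 1]],
  ],
)

```text
time: 12.72
tcp_pos: [430.8, 252.8, 302.4]
orientation: [[-0.502, 0.865, -0.0], [0.865, 0.502, -0.0], [0.0, -0.0, -1.0]]
contact_force: [-0.1, -0.0, 0.1]
gripper_width: 94.9
gripper_force: 0.0
```

Run:
```python
from h import *
st,p,d=snap("wrist");cv2.imwrite("pics/w8.png",p);np.save("pics/w8.npy",np.hstack([st["tcp_pos"],st["orientation"].ravel()]))
print(st["time"],st["tcp_pos"],st["qpos"],np.degrees(np.arctan2(st["orientation"][1,1],st["orientation"][0,1])))
```

```text
12.7167 [430.77233263 252.81792536 302.43080505] [ 3.98382122e-01  2.46422288e-01  1.77123669e+00  5.03104487e-05
  1.12411872e+00 -1.28072223e-01] 30.16236697911386
```

View pics/w8.png

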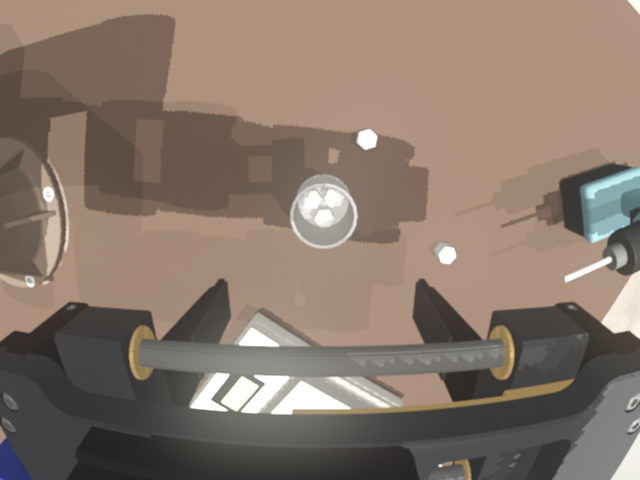

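The tin mouth is at (324,212) with three offcuts inside. The bench offcuts are at (367,139) and (447,254). The rim is 66 px wide.

Run:
```python
from h import *
a=np.load("pics/w8.npy");st=dict(tcp_pos=a[:3],orientation=a[3:].reshape(3,3))
for q in((291,212),(357,212),(324,247),(324,178),(324,212)): print(np.round(onplane("wrist",*q,85,st),1))
for q in((367,139),(447,254)): print(np.round(onplane("wrist",*q,16,st),1))
```

```text
[401.4 243.6  85. ]
[458.2 276.6  85. ]
[448.2 228.6  85. ]
[412.7 289.4  85. ]
[429.8 260.   85. ]
[436.7 347.5  16. ]
[599.3 280.8  16. ]
```

jog_arm(
  plan=[
    [[0, 0, 0, 0, 6, 0, 1], [0, 0, 0, 0, 6, 0, 1], [0, 0, 0, 0, 6, 0, 1], [0, 0, 0, 0, 6, 0, 1], [0, 0, 0, 0, 6, 0, 1]],
  ],
)

```text
time: 13.18
tcp_pos: [431.2, 252.9, 303.1]
orientation: [[-0.435, 0.865, -0.25], [0.746, 0.502, 0.438], [0.504, 0.004, -0.864]]
contact_force: [-0.4, -0.3, -0.4]
gripper_width: 94.9
gripper_force: 0.0
```

Run:
```python
from h import *
st=robot.get_state();print(st["tcp_pos"],st["orientation"],st["qpos"])
```

```text
[431.19329908 252.88951224 303.12787822] [[-0.43525299  0.86497195 -0.24975662]
 [ 0.74586011  0.50180111  0.43805063]
 [ 0.50422965  0.00437934 -0.8635585 ]] [ 0.15701861  0.30042582  1.78824155  0.51242872  1.29463051 -0.57322995]
```

Run:
```python
from h import *
p=cv2.imread("pics/t7.png");d=np.load("pics/top0.npy");c=robot.calibration("top")
v,u=np.mgrid[255:300,175:235];z=d[255:300,175:235]
P=np.stack([(u-c["cx"])/c["fx"]*z,-(v-c["cy"])/c["fy"]*z,-z,np.ones_like(z)],-1)@c["T"].T
m=(P[...,2]>72)&(z>0);Q=P[m][:,:2];print(m.sum(),cv2.minEnclosingCircle(Q.astype(np.float32)),P[m][:,2].mean())
m=(z>0)&(P[...,2]>35);Q=P[m][:,:2];print(Q.min(0),Q.max(0))
cv2.imwrite("pics/t7c.png",cv2.resize(p[250:310,160:240],None,fx=8,fy=8,interpolation=cv2.INTER_CUBIC))
```

```text
172 ((432.6491394042969, 252.6631317138672), 33.57827377319336) 81.58700247082797
[399.32249547 219.52565228] [464.355897   285.07165323]
```

View pics/t7c.png

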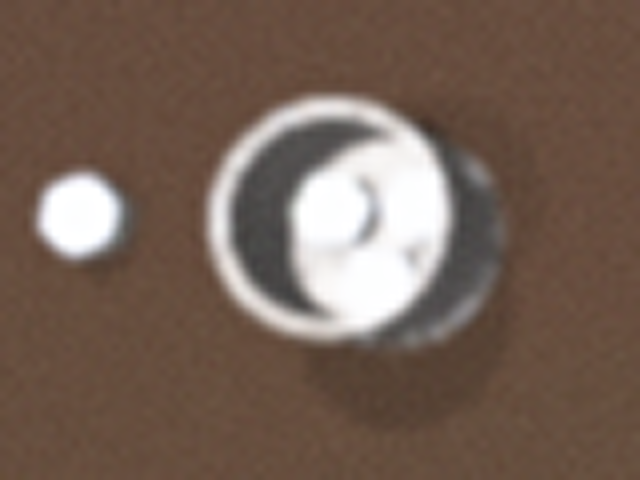

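The top crop shows the tin ring at (330,218), tin depth centre ≈ (432,253), matching the wrist estimate to within a few mm.

jog_arm(
  plan=[
    [[0, 0, 0, 0, 6.5, 0, 1], [0, 0, 0, 0, 6.5, 0, 1], [0, 0, 0, 0, 6, 0, 1], [0, 0, 0, 0, 6, 0, 1], [0, 0, 0, 0, 0, 0, 1]],
  ],
)

```text
time: 13.6
tcp_pos: [431.4, 251.8, 300.8]
orientation: [[-0.283, 0.867, -0.411], [0.493, 0.499, 0.713], [0.823, -0.001, -0.568]]
contact_force: [-0.4, -0.5, -0.2]
gripper_width: 95.3
gripper_force: 0.0
```

Run:
```python
from h import *
st=robot.get_state();R=st["orientation"];print(st["tcp_pos"],R,st["qpos"])
G=np.array([432,255,55]);togo(G-126*R[:,2],st=st);togo(G-6*R[:,2],st=st);print(G-126*R[:,2])
```

```text
[431.3854745  251.83976609 300.78447226] [[-2.83070008e-01  8.66697656e-01 -4.10739021e-01]
 [ 4.92945369e-01  4.98833346e-01  7.12860545e-01]
 [ 8.22724884e-01 -6.82458332e-04 -5.68439355e-01]] [ 0.01866819  0.42231834  1.82467059  0.80547682  1.52496072 -0.81717865]
shift cm [-20.08   0.23   1.57] |max|rows 5
shift cm [-20.08   0.23  13.57] |max|rows 6
[483.75311666 165.17957135 126.62335871]
```

jog_arm(
  plan=[
    [[-4, 0.05, 0.3, 0, 0, 0, 1], [-4, 0.05, 0.3, 0, 0, 0, 1], [-4, 0.05, 0.3, 0, 0, 0, 1], [-4, 0.05, 0.3, 0, 0, 0, 1], [-4, 0, 0.3, 0, 0, 0, 1]],
  ],
)

```text
time: 14.02
tcp_pos: [484.2, 164.5, 128.7]
orientation: [[-0.292, 0.865, -0.409], [0.498, 0.502, 0.707], [0.817, 0.003, -0.577]]
contact_force: [0.3, -0.1, 0.4]
gripper_width: 95.3
gripper_force: 0.0
```

jog_arm(
  plan=[
    [[0, 0, 0, 0, 0, 0, 1], [0, 0, 0, 0, 0, 0, 1]],
  ],
)

```text
time: 14.18
tcp_pos: [483.9, 164.9, 129.1]
orientation: [[-0.286, 0.866, -0.41], [0.498, 0.5, 0.709], [0.819, -0.001, -0.574]]
contact_force: [0.7, -0.0, 0.5]
gripper_width: 94.6
gripper_force: 0.0
```

Run:
```python
from h import *
st,p,d=snap("wrist");cv2.imwrite("pics/w9.png",p);R=st["orientation"];print(st["tcp_pos"],st["contact_force"],st["qpos"])
G=np.array([432,255,55]);togo(G-6*R[:,2],st=st)
print([np.round(proj("wrist",np.array(P),st)) for P in ((432,255,85),(432,255,0),(432,255,55))])
```

```text
[483.85459376 164.89553913 129.07713361] [ 0.66226293 -0.02235201  0.50576855] [-0.13014108  0.72386098  1.82803918  0.72498504  1.36936259 -1.10221657]
shift cm [-0.1   0.02 12.16] |max|rows 3
[array([321., 218.]), array([321., 283.]), array([321., 245.])]
```

View pics/w9.png

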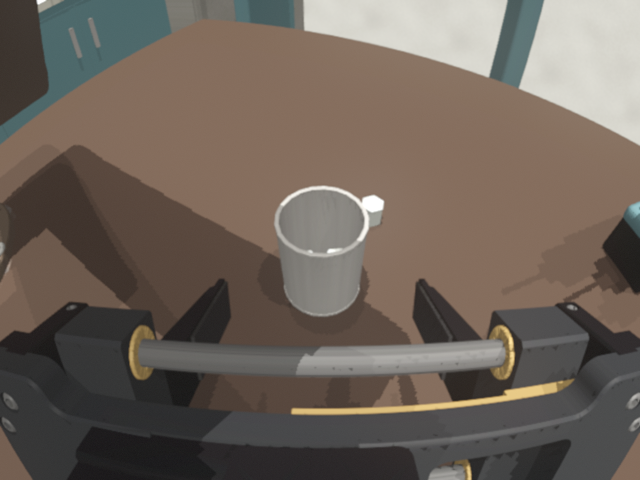

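The tin is centred between the fingers: mouth at (321,220), base at (321,290). I have one picture view left, so the rest will be numeric.

jog_arm(
  plan=[
    [[0, 0, 4, 0, 0, 0, 1], [0, 0, 3.5, 0, 0, 0, 1], [0, 0, 3, 0, 0, 0, 1], [0, 0, 1.6, 0, 0, 0, 1], [0, 0, 0, 0, 0, 0, 1]],
  ],
)

```text
time: 14.65
tcp_pos: [432.2, 253.6, 61.4]
orientation: [[-0.289, 0.864, -0.412], [0.496, 0.503, 0.708], [0.819, 0.001, -0.574]]
contact_force: [-0.1, 0.1, 0.0]
gripper_width: 94.8
gripper_force: 0.0
```

jog_arm(
  plan=[
    [[0, 0, 0, 0, 0, 0, 0.8], [0, 0, 0, 0, 0, 0, 0.6], [0, 0, 0, 0, 0, 0, 0.5], [0, 0, 0, 0, 0, 0, 0.5], [0, 0, 0, 0, 0, 0, 0.5]],
  ],
  grip_force=30,
)

```text
time: 15.07
tcp_pos: [434.9, 250.6, 61.2]
orientation: [[-0.287, 0.867, -0.408], [0.497, 0.498, 0.71], [0.819, 0.001, -0.574]]
contact_force: [-0.6, -0.0, -0.1]
gripper_width: 67.3
gripper_force: 0.0
```

jog_arm(
  plan=[
    [[0, 0, 0, 0, 0, 0, 0.5], [0, 0, 0, 0, 0, 0, 0.5]],
  ],
)

```text
time: 15.23
tcp_pos: [434.7, 250.7, 61.1]
orientation: [[-0.286, 0.867, -0.408], [0.497, 0.499, 0.71], [0.819, 0.001, -0.573]]
contact_force: [1.1, -4.9, 5.6]
gripper_width: 64.3
gripper_force: 30.0
```

Run:
```python
from h import *
st=robot.get_state();R=st["orientation"];print(st["tcp_pos"],R,st["qpos"]);togo(st["tcp_pos"]+[0,0,160],st=st)
```

```text
[434.7168788  250.70276337  61.05133023] [[-2.86489500e-01  8.66839222e-01 -4.08060694e-01]
 [ 4.96739927e-01  4.98587094e-01  7.10394507e-01]
 [ 8.19251617e-01  8.20527460e-04 -5.73433618e-01]] [ 0.01759135  0.81150248  1.95347471  0.8920676   1.17256495 -1.21484233]
shift cm [ 1.311e+01  1.000e-02 -9.170e+00] |max|rows 4
```

jog_arm(
  plan=[
    [[1, 0, -0.7, 0, 0, 0, 0.5], [3, 0, -2.1, 0, 0, 0, 0.5], [3, 0, -2.1, 0, 0, 0, 0.5], [3, 0, -2.1, 0, 0, 0, 0.5], [3, 0, -2.1, 0, 0, 0, 0.5]],
  ],
)

```text
time: 15.65
tcp_pos: [433.7, 250.8, 221.4]
orientation: [[-0.286, 0.866, -0.409], [0.498, 0.499, 0.709], [0.819, -0.001, -0.574]]
contact_force: [0.4, 1.6, -1.8]
gripper_width: 64.4
gripper_force: 30.0
```

jog_arm(
  plan=[
    [[0, 0, 0, 0, -7, 0, 0.5], [0, 0, 0, 0, -7, 0, 0.5], [0, 0, 0, 0, -7, 0, 0.5], [0, 0, 0, 0, -7, 0, 0.5], [0, 0, 0, 0, -7, 0, 0.5]],
  ],
)

```text
time: 16.07
tcp_pos: [434.5, 250.7, 220.7]
orientation: [[-0.47, 0.867, -0.165], [0.816, 0.498, 0.293], [0.336, 0.003, -0.942]]
contact_force: [-0.0, -1.1, -2.8]
gripper_width: 64.1
gripper_force: 30.0
```

jog_arm(
  plan=[
    [[0, 0, 0, 0, -7, 0, 0.5], [0, 0, 0, 0, -7, 0, 0.5], [0, 0, 0, 0, -6, 0, 0.5], [0, 0, 0, 0, 0, 0, 0.5]],
  ],
)

```text
time: 16.4
tcp_pos: [433.1, 252.1, 220.3]
orientation: [[-0.501, 0.866, 0.004], [0.866, 0.501, -0.004], [-0.006, 0.001, -1.0]]
contact_force: [-0.5, 0.0, -1.3]
gripper_width: 64.2
gripper_force: 30.0
```

Run:
```python
from h import *
st=robot.get_state();R=st["orientation"];print(st["tcp_pos"],R,st["qpos"],st["gripper_width"]);togo([570,-70,240],down(-15),st=st)
```

```text
[433.12998756 252.053158   220.34919476] [[-0.50083367  0.86553361  0.00414723]
 [ 0.86552404  0.5008488  -0.00431448]
 [-0.00581147  0.00142869 -0.99998209]] [ 0.39791999  0.33906044  1.88119954 -0.00702352  0.91919321 -0.12240207] 64.18719424318617
shift cm [-34.74  -4.28  -1.77] |max|rows 9
turn deg [ 0.21  0.28 45.06]
```

jog_arm(
  plan=[
    [[-3.8, -0.5, -0.3, 0, 0, 0, 0.5], [-3.8, -0.5, -0.3, 0, 0, 0, 0.5], [-3.8, -0.5, -0.3, 0, 0, 0, 0.5], [-3.8, -0.5, -0.3, 0, 0, 0, 0.5], [-3.8, -0.5, -0.3, 0, 0, 0, 0.5]],
  ],
)

```text
time: 16.82
tcp_pos: [507.4, 72.0, 234.7]
orientation: [[-0.499, 0.867, -0.001], [0.867, 0.499, 0.003], [0.003, 0.001, -1.0]]
contact_force: [1.4, 0.2, -1.3]
gripper_width: 64.2
gripper_force: 30.0
```

jog_arm(
  plan=[
    [[-3.8, -0.5, -0.3, 0, 0, 0, 0.5], [-3.8, -0.5, -0.3, 0, 0, 0, 0.5], [-3.8, -0.5, -0.3, 0, 0, 0, 0.5], [-3.8, -0.5, -0.3, 0, 0, 0, 0.5], [0, 0, 0, 0, 0, 6, 0.5]],
  ],
)

```text
time: 17.23
tcp_pos: [567.7, -73.4, 246.6]
orientation: [[-0.405, 0.914, 0.002], [0.914, 0.405, 0.002], [0.001, 0.002, -1.0]]
contact_force: [-0.5, 0.5, -2.5]
gripper_width: 64.5
gripper_force: 30.0
```

jog_arm(
  plan=[
    [[0, 0, 0, 0, 0, 6.5, 0.5], [0, 0, 0, 0, 0, 6.5, 0.5], [0, 0, 0, 0, 0, 6.5, 0.5], [0, 0, 0, 0, 0, 6.5, 0.5], [0, 0, 0, 0, 0, 6.5, 0.5]],
  ],
)

```text
time: 17.65
tcp_pos: [565.4, -68.1, 246.3]
orientation: [[0.155, 0.988, -0.001], [0.988, -0.155, 0.003], [0.003, -0.001, -1.0]]
contact_force: [0.3, 1.1, -1.2]
gripper_width: 64.0
gripper_force: 30.0
```

jog_arm(
  plan=[
    [[0, 0, 0, 0, 0, 6.5, 0.5], [0, 0, 0, 0, 0, 0, 0.5]],
  ],
)

```text
time: 17.82
tcp_pos: [565.5, -68.0, 246.3]
orientation: [[0.265, 0.964, -0.001], [0.964, -0.265, 0.003], [0.003, -0.001, -1.0]]
contact_force: [0.2, 0.6, -1.2]
gripper_width: 64.4
gripper_force: 30.0
```

```bash
cat >> h.py <<'E'
TZ=np.array([.8193,0,-.5734])
def mouth(st): R=st["orientation"];return st["tcp_pos"]+R@(np.array([0,0,6])+27.4*TZ), np.degrees(np.arccos((R@TZ)[2]))
E
python3 - <<'E'
from h import *
st=robot.get_state();R=st["orientation"];print(st["tcp_pos"],R,st["qpos"],st["gripper_width"],mouth(st))
Ry=cv2.Rodrigues(np.radians([0,-63.,0]))[0];R2=R@Ry;s2=dict(st);s2["orientation"]=R2;m,t=mouth(s2);print(m,t,"z",R2[:,2])
togo(st["tcp_pos"]+np.array([570,-62,145])-m)
E
```

```text
[565.50882249 -68.04903911 246.30807105] [[ 2.65490234e-01  9.64113351e-01 -6.18505244e-04]
 [ 9.64109922e-01 -2.65487422e-01  2.91319424e-03]
 [ 2.64444410e-03 -1.36973167e-03 -9.99995565e-01]] [-0.23688627  0.40560576  1.6884618   0.00309944  1.04881207  0.03027813] 64.36459227084636 (array([571.47477138, -46.4341995 , 256.07855263]), np.float64(54.86085744741611))
[570.50214443 -49.83567683 230.76470209] 117.86220522050299 z [-0.23683433 -0.85770567 -0.4563447 ]
shift cm [-1.21  0.29  8.57] |max|rows 3
```

jog_arm(
  plan=[
    [[0, 0, 0, 0, -7, 0, 0.5], [0, 0, 0, 0, -7, 0, 0.5], [0, 0, 0, 0, -7, 0, 0.5], [0, 0, 0, 0, -7, 0, 0.5], [1, 0.1, 2.7, 0, 0, 0, 0.5]],
  ],
)

```text
time: 18.23
tcp_pos: [567.4, -70.1, 220.4]
orientation: [[0.224, 0.967, -0.118], [0.852, -0.254, -0.459], [-0.474, 0.002, -0.881]]
contact_force: [1.2, 1.3, -3.8]
gripper_width: 64.2
gripper_force: 30.0
```

jog_arm(
  plan=[
    [[1, 0.1, 2.7, 0, 0, 0, 0.5], [1, 0.1, 2.7, 0, 0, 0, 0.5], [0, 0, 0, 0, 0, 0, 0.5]],
  ],
)

```text
time: 18.48
tcp_pos: [563.5, -80.1, 156.1]
orientation: [[0.223, 0.966, -0.13], [0.854, -0.258, -0.451], [-0.469, -0.011, -0.883]]
contact_force: [-0.5, 0.7, -1.7]
gripper_width: 64.4
gripper_force: 30.0
```

Run:
```python
from h import *
st=robot.get_state();print(st["tcp_pos"],st["qpos"],mouth(st),st["contact_force"])
```

```text
[563.54859693 -80.06657485 156.09676458] [-0.05827891  0.58226977  1.74234544 -0.56964261  1.01363857  0.55516899] (array([569.82433983, -56.50740597, 154.13799942]), np.float64(82.9998467599437)) [-0.49123969  0.66847382 -1.71207105]
```

jog_arm(
  plan=[
    [[0, 0, 0, 0, -6, 0, 0.5], [0, 0, 0, 0, -6, 0, 0.5], [0, 0, 0, 0, -6, 0, 0.5], [0, 0, 0, 0, -6, 0, 0.5], [0, 0, 0, 0, -6, 0, 0.5]],
  ],
)

```text
time: 18.9
tcp_pos: [566.2, -79.5, 162.7]
orientation: [[0.136, 0.966, -0.221], [0.509, -0.26, -0.821], [-0.85, -0.001, -0.527]]
contact_force: [0.4, -0.3, -2.0]
gripper_width: 64.1
gripper_force: 30.0
```

jog_arm(
  plan=[
    [[0, 0, 0, 0, -6, 0, 0.5], [0, 0, 0, 0, 0, 0, 0.5], [0, 0, 0, 0, 0, 0, 0.5], [0, 0, 0, 0, 0, 0, 0.5], [0, 0, 0, 0, 0, 0, 0.5]],
  ],
)

```text
time: 19.32
tcp_pos: [566.0, -80.1, 161.9]
orientation: [[0.116, 0.965, -0.234], [0.426, -0.261, -0.866], [-0.897, 0.001, -0.441]]
contact_force: [0.0, -0.6, -1.0]
gripper_width: 64.0
gripper_force: 30.0
```

Run:
```python
from h import *
st,p,d=snap("top");print(st["tcp_pos"],st["qpos"],mouth(st),st["contact_force"]);cv2.imwrite("pics/t10.png",p)
st,p,d=snap("wrist");cv2.imwrite("pics/w10.png",p)
```

```text
[565.98596081 -80.14931129 161.91592399] [ 0.10772908  0.77163215  1.68893805 -1.00526851  1.43248489  0.93785591] (array([570.85868999, -62.17770633, 146.05609822]), np.float64(118.82906721118938)) [ 0.02087177 -0.63424591 -1.01396434]
```

```bash
cat >> h.py <<'E'
PAN=np.array([583,-33,62.]);YAW=np.radians(-6.7)
def cloud(name,d,st=None):
    c=robot.calibration(name);v,u=np.mgrid[0:480,0:640]
    z=d;x=(u-c["cx"])/c["fx"];y=(v-c["cy"])/c["fy"]
    P=np.stack([x*z,-y*z,-z,np.ones_like(z)],-1)
    if name=="wrist":
        r=np.hypot(x,y)+1e-9;t=np.tan(np.minimum(r,1.5))/r;P[...,0]=x*t*z;P[...,1]=-y*t*z
        T=np.eye(4);T[:3,:3]=st["orientation"];T[:3,3]=st["tcp_pos"];T=T@c["T_tool_cam"]
    else: T=c["T"]
    return P@T.T
def inpan(name,st=None,zlo=72,zhi=100,mg=3):
    s,p,d=snap(name);W=cloud(name,d,s);q=W[...,:2]-PAN[:2];c,sn=np.cos(YAW),np.sin(YAW)
    a=q[...,0]*c+q[...,1]*sn;b=-q[...,0]*sn+q[...,1]*c
    fl=(np.abs(a)<86-mg)&(np.abs(b)<91-mg)&(d>0);m=fl&(W[...,2]>zlo)&(W[...,2]<zhi)
    n,l,st_,ce=cv2.connectedComponentsWithStats(m.astype(np.uint8))
    print("floor px",(fl&(W[...,2]<zlo)).sum(),"floor z",np.median(W[...,2][fl&(W[...,2]<zlo)]) if fl.any() else None)
    for i in range(1,n):
        if st_[i,4]>8: k=l==i;print(st_[i].tolist(),"pan xy",np.round([a[k].mean(),b[k].mean()]),"ext",np.round([np.ptp(a[k]),np.ptp(b[k])]),"z",np.round(np.percentile(W[...,2][k],[10,90]),1))
E
python3 - <<'E'
from h import *
inpan("scene")
E
```

```text
floor px 4794 floor z 59.77256295544953
[332, 231, 24, 9, 110] pan xy [-81.  61.] ext [ 6. 55.] z [73.2 90.6]
[299, 234, 7, 5, 23] pan xy [-81. -39.] ext [ 4. 15.] z [73.6 82.2]
[318, 252, 13, 12, 93] pan xy [10. 18.] ext [24. 27.] z [75.3 86.9]
```

Only one piece has come out so far, so I tilt a little more and shake.

jog_arm(
  plan=[
    [[0, 0, 0, 0, -5, 0, 0.5], [0, 0, 0, 0, 0, 0, 0.5], [2, 0, -1.4, 0, 0, 0, 0.5], [-2, 0, 1.4, 0, 0, 0, 0.5], [0, 0, 0, 0, 0, 0, 0.5]],
  ],
)

```text
time: 19.88
tcp_pos: [565.7, -80.7, 161.5]
orientation: [[0.093, 0.966, -0.243], [0.348, -0.26, -0.901], [-0.933, -0.0, -0.36]]
contact_force: [0.3, -0.1, -0.6]
gripper_width: 63.9
gripper_force: 30.0
```

jog_arm(
  plan=[
    [[2, 0, -1.4, 0, 0, 0, 0.5], [-2, 0, 1.4, 0, 0, 0, 0.5], [2, 0, -1.4, 0, 0, 0, 0.5], [-2, 0, 1.4, 0, 0, 0, 0.5], [0, 0, 0, 0, 0, 0, 0.5]],
  ],
)

```text
time: 20.3
tcp_pos: [565.7, -80.9, 161.8]
orientation: [[0.094, 0.965, -0.243], [0.347, -0.261, -0.901], [-0.933, 0.001, -0.36]]
contact_force: [0.0, 0.7, 0.0]
gripper_width: 64.4
gripper_force: 30.0
```

Run:
```python
from h import *
st=robot.get_state();print(st["qpos"],mouth(st),st["contact_force"])
inpan("scene")
```

```text
[ 0.11944473  0.80479996  1.6847603  -1.05086627  1.49618089  0.9716519 ] (array([570.14035808, -64.37436859, 144.37145517]), np.float64(123.92071087747077)) [0.01886633 0.68346868 0.0282284 ]
floor px 4588 floor z 59.5221535806337
[333, 231, 23, 8, 120] pan xy [-81.  60.] ext [ 5. 52.] z [73.9 90.9]
[300, 234, 6, 5, 12] pan xy [-80. -39.] ext [ 5. 12.] z [74.3 81.7]
[306, 250, 25, 16, 242] pan xy [ 5. -0.] ext [47. 53.] z [74.  83.6]
```

Run:
```python
from h import *
inpan("wrist")
s,p,d=snap("scene");cv2.imwrite("pics/s11.png",p)
# colour sub-blobs by height slices
W=cloud("scene",d)[...,2]
print(np.round(W[248:268,304:334]).astype(int)[::2,::2])
```

```text
floor px 52672 floor z 61.47141541713592
[255, 23, 153, 114, 9940] pan xy [-3. 10.] ext [51. 55.] z [73.8 83.9]
[18, 39, 6, 6, 15] pan xy [-83.  63.] ext [1. 2.] z [74.4 75.5]
[42, 47, 3, 7, 9] pan xy [-82.  53.] ext [1. 1.] z [72.4 74. ]
[13, 51, 6, 4, 10] pan xy [-82.  63.] ext [1. 2.] z [78.2 79.6]
[20, 63, 11, 8, 22] pan xy [-83.  58.] ext [2. 4.] z [80.3 82. ]
[54, 65, 6, 5, 12] pan xy [-83.  46.] ext [1. 2.] z [74.6 76.1]
[0, 66, 5, 6, 9] pan xy [-83.  66.] ext [1. 1.] z [84.8 85.9]
[49, 71, 6, 4, 9] pan xy [-83.  47.] ext [1. 2.] z [77.4 78.5]
[46, 81, 7, 4, 9] pan xy [-83.  47.] ext [1. 3.] z [81.2 82.2]
[1, 85, 9, 7, 16] pan xy [-83.  63.] ext [1. 3.] z [89.6 90.9]
[61, 84, 5, 5, 9] pan xy [-83.  41.] ext [1. 2.] z [79.8 80.6]
[116, 111, 9, 6, 16] pan xy [-83.   9.] ext [1. 5.] z [77.1 78.2]
[68, 113, 8, 5, 9] pan xy [-83.  34.] ext [1. 3.] z [88.1 88.8]
[97, 123, 6, 6, 9] pan xy [-83.  19.] ext [1. 4.] z [86.4 87.2]
[126, 130, 3, 8, 9] pan xy [-83.   2.] ext [1. 2.] z [83. 85.]
[176, 139, 6, 7, 11] pan xy [-83. -39.] ext [1. 5.] z [72.9 75.9]
[115, 140, 4, 5, 9] pan xy [-83
[... 3765 characters left out ...]
.3]
[335, 187, 5, 3, 10] pan xy [ -9. -87.] ext [2. 1.] z [90.1 90.8]
[[ 62  62  61  61 157 156 159 160 158 162 165 167 166 168  62]
 [ 63  62  62  64  83 152 153 153 154  59 159 161  63  64  62]
 [ 63  63  80  84  89  85  83  82  80  82  80  75  62  62  61]
 [ 62  62  77  79  81  84  82  80  77  80  82  84  62  64  63]
 [ 61  60  76  77  84  79  78  77  77  81  82  82  81  64  63]
 [ 63 724  83  81  81  81  81  62  75  78  76  76  77  74  60]
 [ 63  80  79  82  83  79  81  63  63  74  74  72  70  60  62]
 [ 62  77  76  78  78  78  75  62  60  67  66  64  64  61  61]
 [ 61  72  75  73  74  76  71  63  61  64  63  59  64  63  62]
 [ 61  62  63  68  67  70  64  60  64  63  62  61  60  63  60]]
```

Run:
```python
from h import *
s,p,d=snap("wrist");W=cloud("wrist",d,s);cv2.imwrite("pics/w11.png",p)
q=W[...,:2]-PAN[:2];c,sn=np.cos(YAW),np.sin(YAW);a=q[...,0]*c+q[...,1]*sn;b=-q[...,0]*sn+q[...,1]*c
k=(np.abs(a)<70)&(np.abs(b)<75)&(W[...,2]>72)&(W[...,2]<105)&(d>0)
g=np.zeros((40,45),int)
for A,B,Z in zip(a[k],b[k],W[...,2][k]): 
    i,j=int((A+60)/3),int((B+67)/3); g[i,j]=max(g[i,j],int(Z))
r=np.argwhere(g);lo=r.min(0);hi=r.max(0);print((g>0).sum()*9);print("\n".join(" ".join(f"{v or '':>2}" for v in row) for row in g[lo[0]:hi[0]+1,lo[1]:hi[1]+1]))
```

```text
1602
      77 78 76 74                                       
         79 82 80 78 74                   74 73         
            83 85 84 80 77          81 81 81 77         
               85 87 86 83 80 81 81 82 82 82 79 74      
                  89 90 88 85 82 81 81 82 82 81 76 72   
               88 90 90 87 84 81 82 82 81 82 81 79 73   
               90 90 88 84 80    81 82 82 82 82 82 76   
            90 90 88 84 81 77    81 82 81 82 82 82 78 73
            88 88 84 80 77       81 82 82 82 82 82 80 76
   78 77    85 84 80 78 74          81 82 82 82 81 81   
   81 81 81 81 80 78 78 77 74       81 82 82 81         
81 81 82 82 82 81 81 81 81 73    74 78                  
81 82 81 81 81 82 81 82 82                              
81 81 81 81 82 82 82 82 81                              
81 81 82 82 81 82 81 82 81                              
74 75 78    80 81 81 81 82                              
      73 75 75 76 75 78                                 
               72 73 74
```

All three tin pieces are in the pan: two lie flat (tops at 82 mm) and one leans (90 mm). Next I lift the tin, right it and return it.

jog_arm(
  plan=[
    [[-2.5, 0, -1, 0, 0, 0, 0.5], [-2.5, 0, -1, 0, 0, 0, 0.5], [-2.5, 0, -1, 0, 0, 0, 0.5], [0, 0, 0, 0, 7, 0, 0.5], [0, 0, 0, 0, 7, 0, 0.5]],
  ],
)

```text
time: 20.92
tcp_pos: [566.8, -77.3, 241.7]
orientation: [[0.15, 0.966, -0.21], [0.559, -0.258, -0.788], [-0.816, 0.001, -0.578]]
contact_force: [0.2, -0.6, -1.5]
gripper_width: 64.1
gripper_force: 30.0
```

jog_arm(
  plan=[
    [[0, 0, 0, 0, 7, 0, 0.5], [0, 0, 0, 0, 7, 0, 0.5], [0, 0, 0, 0, 7, 0, 0.5], [0, 0, 0, 0, 7, 0, 0.5], [0, 0, 0, 0, 7, 0, 0.5]],
  ],
)

```text
time: 21.33
tcp_pos: [566.7, -77.9, 242.3]
orientation: [[0.245, 0.966, -0.084], [0.91, -0.259, -0.325], [-0.336, 0.003, -0.942]]
contact_force: [-0.7, -0.3, -1.1]
gripper_width: 64.3
gripper_force: 30.0
```

jog_arm(
  plan=[
    [[0, 0, 0, 0, 7, 0, 0.5], [0, 0, 0, 0, 7, 0, 0.5], [0, 0, 0, 0, 6, 0, 0.5], [0, 0, 0, 0, 0, -7, 0.5], [0, 0, 0, 0, 0, -7, 0.5]],
  ],
)

```text
time: 21.75
tcp_pos: [566.0, -79.5, 241.7]
orientation: [[0.015, 1.0, 0.001], [1.0, -0.015, 0.001], [0.001, 0.001, -1.0]]
contact_force: [-0.6, -0.7, -1.3]
gripper_width: 64.1
gripper_force: 30.0
```

jog_arm(
  plan=[
    [[0, 0, 0, 0, 0, -7, 0.5], [0, 0, 0, 0, 0, -7, 0.5], [0, 0, 0, 0, 0, -7, 0.5], [0, 0, 0, 0, 0, -7, 0.5], [0, 0, 0, 0, 0, -3, 0.5]],
  ],
)

```text
time: 22.17
tcp_pos: [566.2, -78.3, 241.4]
orientation: [[-0.505, 0.863, -0.0], [0.863, 0.505, 0.0], [0.0, 0.0, -1.0]]
contact_force: [-0.0, -0.2, -1.3]
gripper_width: 64.4
gripper_force: 30.0
```

Run:
```python
from h import *
st=robot.get_state();print(st["tcp_pos"],st["contact_force"],st["gripper_width"]);togo([434,251,221],down(30),st=st)
```

```text
[566.19045112 -78.26370641 241.41441389] [-0.02888093 -0.20746749 -1.25653694] 64.39386030017391
shift cm [35.09  5.24  2.06] |max|rows 9
turn deg [ 0.01 -0.02  0.36]
```

jog_arm(
  plan=[
    [[3.9, 0.6, 0.2, 0, 0, 0, 0.5], [3.9, 0.6, 0.2, 0, 0, 0, 0.5], [3.9, 0.6, 0.2, 0, 0, 0, 0.5], [3.9, 0.6, 0.2, 0, 0, 0, 0.5], [3.9, 0.6, 0.2, 0, 0, 0, 0.5]],
  ],
)

```text
time: 22.58
tcp_pos: [493.8, 107.1, 231.5]
orientation: [[-0.499, 0.867, 0.0], [0.867, 0.499, 0.0], [0.0, 0.0, -1.0]]
contact_force: [1.3, -0.2, -0.7]
gripper_width: 64.3
gripper_force: 30.0
```

jog_arm(
  plan=[
    [[3.9, 0.6, 0.2, 0, 0, 0, 0.5], [3.9, 0.6, 0.2, 0, 0, 0, 0.5], [3.9, 0.5, 0.2, 0, 0, 0, 0.5], [3.9, 0.5, 0.2, 0, 0, 0, 0.5], [0, 0, 0, 0, 7, 0, 0.5]],
  ],
)

```text
time: 23.0
tcp_pos: [429.7, 261.8, 223.5]
orientation: [[-0.502, 0.862, -0.063], [0.856, 0.506, 0.104], [0.121, -0.002, -0.993]]
contact_force: [-0.4, 0.1, -0.7]
gripper_width: 64.3
gripper_force: 30.0
```

jog_arm(
  plan=[
    [[0, 0, 0, 0, 7, 0, 0.5], [0, 0, 0, 0, 7, 0, 0.5], [0, 0, 0, 0, 7, 0, 0.5], [0, 0, 0, 0, 7, 0, 0.5], [0, 0, 0, 0, 7, 0, 0.5]],
  ],
)

```text
time: 23.42
tcp_pos: [436.6, 251.8, 224.3]
orientation: [[-0.371, 0.867, -0.334], [0.64, 0.499, 0.585], [0.673, 0.004, -0.739]]
contact_force: [-0.1, -0.1, -0.4]
gripper_width: 64.4
gripper_force: 30.0
```

jog_arm(
  plan=[
    [[0, 0, 0, 0, 7, 0, 0.5], [0, 0, 0, 0, 6, 0, 0.5], [0, 0, 0, 0, 0, 0, 0.5], [0, 0, 0, 0, 0, 0, 0.5]],
  ],
)

```text
time: 23.75
tcp_pos: [436.4, 251.1, 222.6]
orientation: [[-0.285, 0.867, -0.408], [0.5, 0.498, 0.709], [0.818, -0.002, -0.575]]
contact_force: [0.1, -1.3, -0.8]
gripper_width: 63.9
gripper_force: 30.0
```

Run:
```python
from h import *
st,p,d=snap("top");print(st["tcp_pos"],st["contact_force"],mouth(st)[1]);togo([434,251,63],st=st);print(st["orientation"].T@[0,0,1])
hsv=cv2.cvtColor(p,cv2.COLOR_BGR2HSV);m=(hsv[...,1]<40)&(hsv[...,2]>170);m[:190]=0;m[320:]=0;m[:,270:]=0;blobs(m,"top",22,amin=30)
```

```text
[436.35029533 251.09559743 222.58769899] [ 0.1271601  -1.31019917 -0.81354425] nan
shift cm [-12.99  -0.18   9.27] |max|rows 4
[ 0.81787034 -0.00177097 -0.57539984]
[183.8 270.3] [164, 253, 34, 34, 561] [452.2 309.6]h.py:36: RuntimeWarning: invalid value encountered in arccos
  def mouth(st): R=st["orientation"];return st["tcp_pos"]+R@(np.array([0,0,6])+27.4*TZ), np.degrees(np.arccos((R@TZ)[2]))
```

jog_arm(
  plan=[
    [[-3.3, 0, 2.3, 0, 0, 0, 0.5], [-3.3, 0, 2.3, 0, 0, 0, 0.5], [-3.3, 0, 2.3, 0, 0, 0, 0.5], [-2.6, 0, 1.9, 0, 0, 0, 0.5], [0, 0, 0, 0, 0, 0, 0.5]],
  ],
)

```text
time: 24.22
tcp_pos: [434.4, 252.3, 66.9]
orientation: [[-0.284, 0.866, -0.412], [0.499, 0.501, 0.707], [0.819, -0.005, -0.574]]
contact_force: [-1.5, 0.5, -0.8]
gripper_width: 64.1
gripper_force: 30.0
```

jog_arm(
  plan=[
    [[-0.3, 0, 0.2, 0, 0, 0, 0.5], [0, 0, 0, 0, 0, 0, 0.5], [0, 0, 0, 0, 0, 0, 0.5]],
  ],
)

```text
time: 24.47
tcp_pos: [436.5, 252.1, 69.0]
orientation: [[-0.289, 0.866, -0.407], [0.497, 0.5, 0.709], [0.818, 0.003, -0.575]]
contact_force: [0.6, 0.2, -0.5]
gripper_width: 64.6
gripper_force: 30.0
```

jog_arm(
  plan=[
    [[-0.25, 0, 0.17, 0, 0, 0, 0.5], [0, 0, 0, 0, 0, 0, 0.5], [0, 0, 0, 0, 0, 0, 0.5]],
  ],
)

```text
time: 24.72
tcp_pos: [436.2, 251.7, 64.7]
orientation: [[-0.288, 0.867, -0.408], [0.497, 0.499, 0.71], [0.819, 0.001, -0.574]]
contact_force: [-0.5, 0.8, -0.1]
gripper_width: 64.1
gripper_force: 30.0
```

jog_arm(
  plan=[
    [[-0.16, 0, 0.12, 0, 0, 0, 0.5], [0, 0, 0, 0, 0, 0, 0.5], [0, 0, 0, 0, 0, 0, 0.5]],
  ],
)

```text
time: 24.97
tcp_pos: [435.9, 251.8, 62.0]
orientation: [[-0.286, 0.867, -0.409], [0.497, 0.499, 0.71], [0.819, -0.0, -0.574]]
contact_force: [-0.7, 0.2, -1.0]
gripper_width: 64.3
gripper_force: 30.0
```

Run:
```python
from h import *
s,p,d=snap("scene");W=cloud("scene",d);
k=(np.hypot(W[...,0]-434,W[...,1]-255)<45)&(d>0);g=W[k];print(np.percentile(g[:,2],[1,5,20,50,90]))
c=robot.calibration("scene")
uv=np.argwhere(k&(W[...,2]>12)&(W[...,2]<60));print(uv.min(0),uv.max(0),proj("scene",np.array([434,255,0])),s["tcp_pos"])
```

```text
[-750.52469743   -1.63006935    7.60369202  502.20839744  556.57078801]
[218 413] [245 443] (np.float64(424.2997703249755), np.float64(240.82100846603493)) [435.87729595 251.77311363  61.97544187]
```

jog_arm(
  plan=[
    [[-0.12, 0, 0.08, 0, 0, 0, 0.5], [0, 0, 0, 0, 0, 0, 0.5], [0, 0, 0, 0, 0, 0, 0.5]],
  ],
)

```text
time: 25.27
tcp_pos: [435.9, 251.8, 61.0]
orientation: [[-0.286, 0.867, -0.409], [0.496, 0.499, 0.711], [0.82, 0.0, -0.573]]
contact_force: [0.7, -0.7, 5.2]
gripper_width: 64.0
gripper_force: 30.0
```

jog_arm(
  plan=[
    [[-0.08, 0, 0.06, 0, 0, 0, 0.5], [0, 0, 0, 0, 0, 0, 0.5], [0, 0, 0, 0, 0, 0, 0.5]],
  ],
)

```text
time: 25.52
tcp_pos: [435.9, 251.8, 61.0]
orientation: [[-0.286, 0.867, -0.409], [0.495, 0.499, 0.711], [0.821, 0.001, -0.571]]
contact_force: [-0.4, -5.7, 16.7]
gripper_width: 64.5
gripper_force: 30.0
```

jog_arm(
  plan=[
    [[0.04, 0, -0.03, 0, 0, 0, 0.5], [0, 0, 0, 0, 0, 0, 0.8], [0, 0, 0, 0, 0, 0, 0.9], [0, 0, 0, 0, 0, 0, 1], [0, 0, 0, 0, 0, 0, 1]],
  ],
)

```text
time: 25.93
tcp_pos: [435.8, 251.8, 59.9]
orientation: [[-0.286, 0.867, -0.409], [0.497, 0.499, 0.71], [0.819, -0.0, -0.574]]
contact_force: [-0.5, 0.1, -0.0]
gripper_width: 85.6
gripper_force: 0.0
```

jog_arm(
  plan=[
    [[0, 0, 0, 0, 0, 0, 1], [0, 0, -1.5, 0, 0, 0, 1], [0, 0, -3, 0, 0, 0, 1], [0, 0, -4, 0, 0, 0, 1], [0, 0, -4, 0, 0, 0, 1]],
  ],
)

```text
time: 26.35
tcp_pos: [487.3, 161.3, 133.0]
orientation: [[-0.286, 0.866, -0.41], [0.498, 0.5, 0.709], [0.819, -0.002, -0.574]]
contact_force: [0.1, -0.0, -0.5]
gripper_width: 94.7
gripper_force: 0.0
```

jog_arm(
  plan=[
    [[3, 0, -2, 0, -7, 0, 1], [3, 0, -2, 0, -7, 0, 1], [3, 0, -2, 0, -7, 0, 1], [0, 0, 0, 0, 0, 0, 1], [0, 0, 0, 0, 0, 0, 1]],
  ],
)

```text
time: 26.77
tcp_pos: [479.2, 176.7, 241.5]
orientation: [[-0.418, 0.866, -0.274], [0.718, 0.5, 0.484], [0.556, 0.005, -0.831]]
contact_force: [0.0, -1.2, -0.6]
gripper_width: 95.4
gripper_force: 0.0
```

Run:
```python
from h import *
s,p,d=snap("wrist");W=cloud("wrist",d,s);cv2.imwrite("pics/w12.png",p)
k=(W[...,2]>76)&(W[...,2]<95)&(np.hypot(W[...,0]-434,W[...,1]-255)<60)&(d>0)
print(s["tcp_pos"],cv2.minEnclosingCircle(W[k][:,:2].astype(np.float32)),np.percentile(W[k][:,2],[5,50,95]))
k=(W[...,2]>5)&(W[...,2]<20)&(np.hypot(W[...,0]-434,W[...,1]-255)<60)&(d>0)
print(cv2.minEnclosingCircle(W[k][:,:2].astype(np.float32)))
# offcuts
k=(W[...,2]>9)&(W[...,2]<30)&(d>0)&(np.hypot(W[...,0]-434,W[...,1]-255)>42)&(W[...,1]>110)&(W[...,0]>350)&(W[...,0]<800)
n,l,sv,ce=cv2.connectedComponentsWithStats(k.astype(np.uint8))
for i in range(1,n):
    if sv[i,4]>60: print(sv[i].tolist(),np.round(W[l==i].mean(0)[:3],1),np.round(np.ptp(W[l==i],0)[:3]))
togo([430,300,300],down(30),st=s);print(s["qpos"])
```

```text
[479.21611552 176.73311826 241.49329346] ((432.9510192871094, 257.16973876953125), 33.81935119628906) [76.9801953  83.81978088 85.3223823 ]
((433.61102294921875, 256.14862060546875), 32.63847351074219)
[353, 183, 18, 22, 308] [436.6 345.2  19.9] [22. 22. 14.]
[564, 223, 32, 56, 572] [721.5 428.4  19.6] [57. 53. 21.]
[452, 302, 20, 19, 208] [597.6 282.3  21.1] [21. 18. 14.]
shift cm [14.16  1.94  2.45] |max|rows 4
turn deg [  0.29 -33.78   0.11]
[-0.01566888  0.43081343  1.79054629  0.52256249  1.2880758  -0.78480277]
```

The tin stands upright, with mouth and base centres agreeing at (433,256). The bench offcuts are at (437,346) and (598,282).

jog_arm(
  plan=[
    [[0, 0, 0, 0, -6.8, 0, 0.5], [0, 0, 0, 0, -6.8, 0, 0.5], [0, 0, 0, 0, -6.8, 0, 0.5], [0, 0, 0, 0, -6.8, 0, 0.5], [0, 0, 0, 0, -6.6, 0, 0.5]],
  ],
)

```text
time: 27.23
tcp_pos: [479.6, 175.6, 237.1]
orientation: [[-0.498, 0.867, -0.001], [0.867, 0.498, -0.001], [-0.001, -0.002, -1.0]]
contact_force: [-0.0, -0.4, 0.1]
gripper_width: 67.2
gripper_force: 0.0
```

jog_arm(
  plan=[
    [[0, 0, 0, 0, 0, 0, 0.5], [4, 0, 0.5, 0, 0, 0, 0.5], [4, 0.7, 1.5, 0, 0, 0, 0.5], [4, 1, 2, 0, 0, 0, 0.5], [3.5, 1, 2, 0, 0, 0, 0.5]],
  ],
)

```text
time: 27.65
tcp_pos: [426.2, 320.0, 179.4]
orientation: [[-0.497, 0.867, -0.006], [0.867, 0.497, 0.004], [0.006, -0.003, -1.0]]
contact_force: [1.0, -0.1, 0.3]
gripper_width: 47.9
gripper_force: 0.0
```

jog_arm(
  plan=[
    [[0, 0, 0, 0, 0, 0, 0.5], [0, 0, 0, 0, 0, 0, 0.5]],
  ],
)

```text
time: 27.82
tcp_pos: [425.9, 319.6, 178.6]
orientation: [[-0.501, 0.866, -0.008], [0.866, 0.501, 0.002], [0.006, -0.006, -1.0]]
contact_force: [0.2, -0.2, -0.2]
gripper_width: 47.6
gripper_force: 0.0
```

```bash
cat >> h.py <<'E'
def loc(x,y,r=50,zlo=9,zhi=30):
    s,p,d=snap("wrist");W=cloud("wrist",d,s)
    k=(W[...,2]>zlo)&(W[...,2]<zhi)&(np.hypot(W[...,0]-x,W[...,1]-y)<r)&(d>0)
    n,l,sv,ce=cv2.connectedComponentsWithStats(k.astype(np.uint8))
    for i in range(1,n):
        if sv[i,4]>60:
            q=W[l==i];t=q[q[:,2]>q[:,2].max()-4];print(sv[i].tolist(),"top",np.round(t.mean(0)[:3],1),np.round(np.ptp(t,0)[:3]))
    return s
E
python3 - <<'E'
from h import *
s=loc(437,346,45);print(s["tcp_pos"]);togo([437,346,60],down(30),st=s)
E
```

```text
[336, 198, 27, 29, 562] top [435.9 347.3  21.4] [23. 21.  4.]
[425.92526552 319.59895913 178.5842561 ]
shift cm [ 1.67  2.36 11.85] |max|rows 3
turn deg [-0.37 -0.32  0.04]
```

jog_arm(
  plan=[
    [[1.7, 2.35, 0, 0, 0, 0, 0.5], [0, 0, 3.9, 0, 0, 0, 0.5], [0, 0, 3.9, 0, 0, 0, 0.5], [0, 0, 3, 0, 0, 0, 0.5], [0, 0, 0, 0, 0, 0, 0.5]],
  ],
)

```text
time: 28.28
tcp_pos: [437.5, 343.3, 68.6]
orientation: [[-0.497, 0.868, -0.01], [0.868, 0.497, -0.001], [0.004, -0.009, -1.0]]
contact_force: [-1.4, -0.7, -0.6]
gripper_width: 47.4
gripper_force: 0.0
```

jog_arm(
  plan=[
    [[0, 0, 2, 0, 0, 0, 0.5], [0, 0, 1.4, 0, 0, 0, 0.5], [0, 0, 0, 0, 0, 0, 0.5]],
  ],
)

```text
time: 28.53
tcp_pos: [438.9, 344.9, 38.7]
orientation: [[-0.497, 0.868, -0.004], [0.868, 0.497, 0.002], [0.004, -0.002, -1.0]]
contact_force: [-0.3, -0.9, -0.5]
gripper_width: 47.6
gripper_force: 0.0
```

jog_arm(
  plan=[
    [[0.25, 0, 0.6, 0, 0, 0, 0.5], [0, 0, 0.3, 0, 0, 0, 0.5], [0, 0, 0, 0, 0, 0, 0.5], [0, 0, 0, 0, 0, 0, 0.3], [0, 0, 0, 0, 0, 0, 0.1]],
  ],
  grip_force=20,
)

```text
time: 28.95
tcp_pos: [437.3, 348.7, 31.0]
orientation: [[-0.499, 0.867, -0.001], [0.867, 0.499, 0.004], [0.004, 0.001, -1.0]]
contact_force: [-0.8, -0.6, 0.3]
gripper_width: 39.2
gripper_force: 0.0
```

jog_arm(
  plan=[
    [[0, 0, 0, 0, 0, 0, 0.1], [0, 0, 0, 0, 0, 0, 0.1], [0, 0, 0, 0, 0, 0, 0.1], [0, 0, 0, 0, 0, 0, 0.1]],
  ],
)

```text
time: 29.28
tcp_pos: [437.1, 348.6, 30.4]
orientation: [[-0.499, 0.866, -0.002], [0.866, 0.499, 0.003], [0.004, 0.0, -1.0]]
contact_force: [-0.9, -0.2, 3.0]
gripper_width: 20.2
gripper_force: 20.0
```

jog_arm(
  plan=[
    [[0, 0, -2, 0, 0, 0, 0.1], [0, 0, -3.8, 0, 0, 0, 0.1], [0, 0, -3.8, 0, 0, 0, 0.1], [0, 0, -3.8, 0, 0, 0, 0.1], [0, 0, -3.6, 0, 0, 0, 0.1]],
  ],
)

```text
time: 29.7
tcp_pos: [437.1, 347.9, 202.3]
orientation: [[-0.499, 0.866, -0.002], [0.866, 0.499, 0.003], [0.004, 0.0, -1.0]]
contact_force: [-0.1, 0.1, -0.7]
gripper_width: 20.1
gripper_force: 20.0
```

jog_arm(
  plan=[
    [[-3.9, -0.5, 0, 0, 0, 0, 0.1], [-3.9, -0.5, 0, 0, 0, 0, 0.1], [-3.9, -0.5, 0, 0, 0, 0, 0.1], [-3.9, -0.5, 0, 0, 0, 0, 0.1], [-3.9, -0.5, 0, 0, 0, 0, 0.1]],
  ],
)

```text
time: 30.12
tcp_pos: [513.3, 164.9, 199.7]
orientation: [[-0.5, 0.866, -0.002], [0.866, 0.5, 0.003], [0.004, 0.0, -1.0]]
contact_force: [1.6, 0.8, -0.1]
gripper_width: 20.2
gripper_force: 20.0
```

jog_arm(
  plan=[
    [[-3.9, -0.5, 0, 0, 0, 0, 0.1], [-3.9, -0.5, 0, 0, 0, 0, 0.1], [-3.9, -0.5, 0, 0, 0, 0, 0.1], [-3.9, -0.5, 0, 0, 0, 0, 0.1], [-3.9, -0.5, 0, 0, 0, 0, 0.1]],
  ],
)

```text
time: 30.53
tcp_pos: [589.0, -16.8, 198.8]
orientation: [[-0.499, 0.867, -0.002], [0.867, 0.499, 0.003], [0.004, 0.0, -1.0]]
contact_force: [1.4, 0.8, -0.6]
gripper_width: 20.2
gripper_force: 20.0
```

jog_arm(
  plan=[
    [[-3.9, -0.5, 0, 0, 0, 0, 0.1], [-3.9, -0.4, 0, 0, 0, 0, 0.1], [0, 0, 0, 0, 0, 0, 0.1], [0, 0, 0, 0, 0, 0, 0.1]],
  ],
)

```text
time: 30.87
tcp_pos: [619.9, -88.7, 197.9]
orientation: [[-0.497, 0.868, -0.002], [0.868, 0.497, 0.003], [0.004, -0.001, -1.0]]
contact_force: [-1.0, 0.5, -1.0]
gripper_width: 20.7
gripper_force: 20.0
```

Run:
```python
from h import *
s=robot.get_state();print(s["tcp_pos"],s["gripper_width"]);togo([622,-88,96],st=s)
```

```text
[619.90445001 -88.72187558 197.88645838] 20.651657272921703
shift cm [-0.08  0.22 10.19] |max|rows 3
```

Down to about 98, release there and rise.

jog_arm(
  plan=[
    [[0, 0, 3.5, 0, 0, 0, 0.1], [0, 0, 3.5, 0, 0, 0, 0.1], [0, 0, 2.4, 0, 0, 0, 0.1], [0, 0, 0, 0, 0, 0, 0.1], [0, 0, 0, 0, 0, 0, 0.1]],
  ],
)

```text
time: 31.28
tcp_pos: [619.2, -85.5, 104.3]
orientation: [[-0.5, 0.866, -0.004], [0.866, 0.5, 0.004], [0.005, -0.002, -1.0]]
contact_force: [-0.1, -0.3, 0.3]
gripper_width: 20.6
gripper_force: 20.0
```

jog_arm(
  plan=[
    [[0, 0, 0.5, 0, 0, 0, 0.1], [0, 0, 0, 0, 0, 0, 0.1], [0, 0, 0, 0, 0, 0, 0.1], [0, 0, 0, 0, 0, 0, 0.35], [0, 0, 0, 0, 0, 0, 0.4]],
  ],
)

```text
time: 31.7
tcp_pos: [619.9, -86.7, 100.4]
orientation: [[-0.499, 0.867, -0.0], [0.867, 0.499, 0.003], [0.003, 0.001, -1.0]]
contact_force: [-0.5, -0.3, -0.1]
gripper_width: 28.6
gripper_force: 0.0
```

jog_arm(
  plan=[
    [[0, 0, 0, 0, 0, 0, 0.4], [0, 0, -2, 0, 0, 0, 0.4], [0, 0, -4, 0, 0, 0, 0.4], [0, 0, -4, 0, 0, 0, 0.4], [0, 0, 0, 0, 0, 0, 0.5]],
  ],
)

```text
time: 32.12
tcp_pos: [622.2, -87.5, 207.1]
orientation: [[-0.499, 0.866, 0.009], [0.866, 0.499, 0.001], [-0.004, 0.008, -1.0]]
contact_force: [0.5, 0.5, 0.2]
gripper_width: 40.8
gripper_force: 0.0
```

Run:
```python
from h import *
s=robot.get_state();print(s["tcp_pos"],s["time"]);togo([598,282,180],down(30),st=s)
```

```text
[622.23612183 -87.49783906 207.08028683] 32.1167
shift cm [33.24 16.32  2.71] |max|rows 10
turn deg [ 0.45  0.22 -0.05]
```

jog_arm(
  plan=[
    [[3.3, 1.6, 0.2, 0, 0, 0, 0.5], [3.3, 1.6, 0.2, 0, 0, 0, 0.5], [3.3, 1.6, 0.2, 0, 0, 0, 0.5], [3.3, 1.6, 0.2, 0, 0, 0, 0.5], [3.3, 1.6, 0.2, 0, 0, 0, 0.5]],
  ],
)

```text
time: 32.53
tcp_pos: [606.5, 97.5, 190.3]
orientation: [[-0.499, 0.867, -0.001], [0.867, 0.499, 0.003], [0.003, 0.001, -1.0]]
contact_force: [0.5, -0.2, -0.6]
gripper_width: 47.3
gripper_force: 0.0
```

jog_arm(
  plan=[
    [[3.3, 1.6, 0.2, 0, 0, 0, 0.5], [3.3, 1.6, 0.2, 0, 0, 0, 0.5], [3.3, 1.6, 0.2, 0, 0, 0, 0.5], [3.3, 1.6, 0.2, 0, 0, 0, 0.5], [3.3, 1.6, 0.2, 0, 0, 0, 0.5]],
  ],
)

```text
time: 32.95
tcp_pos: [593.4, 280.7, 180.8]
orientation: [[-0.499, 0.867, -0.001], [0.867, 0.499, 0.003], [0.003, 0.001, -1.0]]
contact_force: [0.5, 0.2, 0.0]
gripper_width: 47.5
gripper_force: 0.0
```

jog_arm(
  plan=[
    [[0, 0, 0, 0, 0, 0, 0.5], [0, 0, 0, 0, 0, 0, 0.5]],
  ],
)

```text
time: 33.12
tcp_pos: [593.1, 280.7, 180.4]
orientation: [[-0.502, 0.865, -0.002], [0.865, 0.502, 0.003], [0.004, -0.0, -1.0]]
contact_force: [-0.3, -0.8, 0.7]
gripper_width: 47.4
gripper_force: 0.0
```

Run:
```python
from h import *
s=loc(598,282,60);print(s["tcp_pos"]);togo([598,282,29.5],down(30),st=s)
```

```text
[313, 222, 27, 27, 528] top [597.  280.5  21.4] [21. 23.  4.]
[593.13450603 280.66135438 180.36699202]
shift cm [-0.18  0.49 15.09] |max|rows 4
turn deg [-0.01 -0.2   0.11]
```

jog_arm(
  plan=[
    [[-0.2, 0.4, 3.5, 0, 0, 0, 0.5], [0, 0, 3.9, 0, 0, 0, 0.5], [0, 0, 3.6, 0, 0, 0, 0.5], [0, 0, 2, 0, 0, 0, 0.5], [0, 0, 0, 0, 0, 0, 0.5]],
  ],
)

```text
time: 33.58
tcp_pos: [596.5, 277.3, 46.4]
orientation: [[-0.497, 0.867, -0.008], [0.867, 0.498, 0.001], [0.005, -0.007, -1.0]]
contact_force: [0.2, -0.3, -0.3]
gripper_width: 47.6
gripper_force: 0.0
```

jog_arm(
  plan=[
    [[0, 0, 1, 0, 0, 0, 0.5], [0, 0, 0.6, 0, 0, 0, 0.5], [0, 0, 0, 0, 0, 0, 0.5], [0, 0, 0, 0, 0, 0, 0.5]],
  ],
)

```text
time: 33.92
tcp_pos: [598.4, 279.5, 35.7]
orientation: [[-0.499, 0.867, -0.0], [0.867, 0.499, 0.004], [0.003, 0.001, -1.0]]
contact_force: [0.0, 0.5, -0.1]
gripper_width: 47.5
gripper_force: 0.0
```

jog_arm(
  plan=[
    [[0.2, 0, 0.5, 0, 0, 0, 0.5], [0, 0, 0, 0, 0, 0, 0.5], [0, 0, 0, 0, 0, 0, 0.3], [0, 0, 0, 0, 0, 0, 0.1], [0, 0, 0, 0, 0, 0, 0.1]],
  ],
)

```text
time: 34.33
tcp_pos: [597.0, 281.5, 30.0]
orientation: [[-0.499, 0.866, -0.001], [0.866, 0.499, 0.003], [0.003, 0.0, -1.0]]
contact_force: [0.0, 0.2, 0.2]
gripper_width: 32.8
gripper_force: 0.0
```

jog_arm(
  plan=[
    [[0, 0, 0, 0, 0, 0, 0.1], [0, 0, 0, 0, 0, 0, 0.1], [0, 0, 0, 0, 0, 0, 0.1], [0, 0, 0, 0, 0, 0, 0.1]],
  ],
)

```text
time: 34.67
tcp_pos: [597.0, 281.4, 29.8]
orientation: [[-0.499, 0.867, -0.002], [0.867, 0.499, 0.003], [0.003, 0.0, -1.0]]
contact_force: [-0.4, -0.6, 1.5]
gripper_width: 21.7
gripper_force: 20.0
```

jog_arm(
  plan=[
    [[0, 0, -2, 0, 0, 0, 0.1], [0, 0, -3.8, 0, 0, 0, 0.1], [0, 0, -3.8, 0, 0, 0, 0.1], [0, 0, -3.8, 0, 0, 0, 0.1], [0, 0, -3.6, 0, 0, 0, 0.1]],
  ],
)

```text
time: 35.08
tcp_pos: [597.0, 280.8, 201.8]
orientation: [[-0.499, 0.867, -0.002], [0.867, 0.499, 0.003], [0.003, 0.0, -1.0]]
contact_force: [-0.4, 0.9, -1.0]
gripper_width: 21.9
gripper_force: 20.0
```

Run:
```python
from h import *
s=robot.get_state();print(s["tcp_pos"],s["gripper_width"]);togo([532,-82,200],st=s)
```

```text
[597.02141845 280.77228996 201.77783211] 21.92116679341388
shift cm [-28.19 -23.74   0.07] |max|rows 9
```

jog_arm(
  plan=[
    [[-3.1, -2.6, 0, 0, 0, 0, 0.1], [-3.1, -2.6, 0, 0, 0, 0, 0.1], [-3.1, -2.6, 0, 0, 0, 0, 0.1], [-3.1, -2.6, 0, 0, 0, 0, 0.1], [-3.1, -2.6, 0, 0, 0, 0, 0.1]],
  ],
)

```text
time: 35.5
tcp_pos: [561.2, 80.1, 199.3]
orientation: [[-0.5, 0.866, -0.001], [0.866, 0.5, 0.003], [0.003, 0.0, -1.0]]
contact_force: [0.6, 0.2, 0.1]
gripper_width: 21.4
gripper_force: 20.0
```

jog_arm(
  plan=[
    [[-3.1, -2.6, 0, 0, 0, 0, 0.1], [-3.1, -2.6, 0, 0, 0, 0, 0.1], [-3.1, -2.6, 0, 0, 0, 0, 0.1], [-3.2, -2.8, 0, 0, 0, 0, 0.1], [0, 0, 0, 0, 0, 0, 0.1]],
  ],
)

```text
time: 35.92
tcp_pos: [531.6, -84.4, 198.8]
orientation: [[-0.495, 0.869, -0.002], [0.869, 0.495, 0.002], [0.003, -0.0, -1.0]]
contact_force: [0.4, 0.6, -0.3]
gripper_width: 21.4
gripper_force: 20.0
```

jog_arm(
  plan=[
    [[0, 0, 3.5, 0, 0, 0, 0.1], [0, 0, 3.5, 0, 0, 0, 0.1], [0, 0, 2.4, 0, 0, 0, 0.1], [0, 0, 0, 0, 0, 0, 0.1], [0, 0, 0, 0, 0, 0, 0.1]],
  ],
)

```text
time: 36.33
tcp_pos: [532.3, -78.2, 104.4]
orientation: [[-0.499, 0.866, -0.004], [0.866, 0.499, 0.004], [0.005, -0.001, -1.0]]
contact_force: [-0.1, 0.6, -0.1]
gripper_width: 22.0
gripper_force: 20.0
```

jog_arm(
  plan=[
    [[0, 0, 0.5, 0, 0, 0, 0.1], [0, 0, 0, 0, 0, 0, 0.1], [0, 0, 0, 0, 0, 0, 0.1], [0, 0, 0, 0, 0, 0, 0.35], [0, 0, 0, 0, 0, 0, 0.35]],
  ],
)

```text
time: 36.75
tcp_pos: [532.8, -78.4, 100.5]
orientation: [[-0.499, 0.866, -0.001], [0.866, 0.499, 0.003], [0.003, 0.001, -1.0]]
contact_force: [-0.5, -0.0, -0.1]
gripper_width: 30.0
gripper_force: 0.0
```

jog_arm(
  plan=[
    [[0, 0, 0, 0, 0, 0, 0.35], [0, 0, -2, 0, 0, 0, 0.35], [0, 0, -4, 0, 0, 0, 0.35], [0, 0, -4, 0, 0, 0, 0.35], [0, 0, -4, 0, 0, 0, 0.5]],
  ],
)

```text
time: 37.17
tcp_pos: [532.3, -78.8, 241.5]
orientation: [[-0.499, 0.867, -0.002], [0.867, 0.499, 0.003], [0.004, -0.0, -1.0]]
contact_force: [1.2, -0.4, -0.1]
gripper_width: 36.3
gripper_force: 0.0
```

jog_arm(
  plan=[
    [[4, 0, -2, 0, 0, 0, 0.5], [4, 0, -2, 0, 0, 0, 0.5], [0, 0, 0, 0, 0, 0, 0.5], [0, 0, 0, 0, 0, 0, 0.5]],
  ],
)

```text
time: 37.5
tcp_pos: [495.2, -13.3, 278.7]
orientation: [[-0.501, 0.865, 0.001], [0.865, 0.501, 0.003], [0.002, 0.002, -1.0]]
contact_force: [0.7, -0.9, -0.2]
gripper_width: 47.4
gripper_force: 0.0
```

Run:
```python
from h import *
print("wrist");inpan("wrist",mg=12);print("top");inpan("top",mg=12)
s,p,d=snap("wrist");cv2.imwrite("pics/w13.png",p);W=cloud("wrist",d,s)
k=(W[...,2]>76)&(W[...,2]<95)&(np.hypot(W[...,0]-434,W[...,1]-255)<60)&(d>0);print("tin",cv2.minEnclosingCircle(W[k][:,:2].astype(np.float32)))
print(s["tcp_pos"],s["time"]);togo([452,-343,300],down(78.9),st=s)
# bench leftovers
s,p,d=snap("scene");W=cloud("scene",d);k=(W[...,2]>8)&(W[...,2]<32)&(d>0)&(W[...,0]>300)&(W[...,0]<950)&(abs(W[...,1])<550)
n,l,sv,ce=cv2.connectedComponentsWithStats(k.astype(np.uint8))
for i in range(1,n):
    if 25<sv[i,4]: print(sv[i].tolist(),np.round(W[l==i].mean(0)[:3]),np.round(np.ptp(W[l==i],0)[:3]))
```

```text
wrist
floor px 14778 floor z 61.43781411820012
[358, 250, 47, 51, 1061] pan xy [-8.  7.] ext [51. 53.] z [74.5 83. ]
[310, 284, 23, 24, 405] pan xy [-45. -50.] ext [21. 23.] z [77.5 84.2]
top
floor px 6 floor z 59.25045031394927
tin ((0.0, 0.0), 0.0)
[495.72254909 -14.5966102  277.13264676] 37.6
shift cm [-26.26 -20.19  -2.38] |max|rows 9
turn deg [  0.09  -0.17 -48.94]
[195, 226, 20, 9, 125] [ 363. -318.   20.] [43. 53. 23.]
[413, 231, 26, 15, 197] [459. 249.  20.] [47. 63. 23.]
[74, 239, 74, 82, 769] [ 621. -477.   20.] [274. 113.  24.]
[101, 241, 23, 25, 311] [ 457. -533.   24.] [96. 39. 24.]
[162, 270, 27, 11, 211] [ 551. -363.   20.] [17. 60. 24.]
[407, 293, 19, 47, 375] [725. 167.  15.] [132.  21.  12.]
[158, 299, 11, 71, 351] [ 734. -355.   11.] [199.  38.   7.]
[269, 298, 93, 11, 713] [676. -41.  21.] [ 28. 197.  24.]
[532, 312, 63, 33, 582] [790. 447.  20.] [ 80. 101.  24.]
[120, 318, 21, 106, 603] [ 824. -397.   11.] [259.  48.   7.]
[132, 323, 18, 99, 540] [ 831. -376.   11.] [240.  47.   7.]
```

jog_arm(
  plan=[
    [[-2.9, -2.2, -0.3, 0, 0, 0, 0.5], [-2.9, -2.2, -0.3, 0, 0, 0, 0.5], [-2.9, -2.2, -0.3, 0, 0, 0, 0.5], [-2.9, -2.2, -0.3, 0, 0, 0, 0.5], [-2.9, -2.2, -0.3, 0, 0, 0, 0.5]],
  ],
)

```text
time: 38.12
tcp_pos: [472.1, -197.4, 291.0]
orientation: [[-0.498, 0.867, -0.003], [0.867, 0.498, 0.004], [0.005, -0.001, -1.0]]
contact_force: [0.6, -0.2, 0.3]
gripper_width: 47.5
gripper_force: 0.0
```

jog_arm(
  plan=[
    [[-2.9, -2.3, -0.3, 0, 0, 0, 0.5], [-2.9, -2.3, -0.3, 0, 0, 0, 0.5], [-2.9, -2.3, -0.3, 0, 0, 0, 0.5], [-3.0, -2.3, 0, 0, 0, 0, 0.5], [0, 0, 0, 0, 0, -7, 0.5]],
  ],
)

```text
time: 38.53
tcp_pos: [450.1, -348.6, 298.8]
orientation: [[-0.596, 0.803, -0.003], [0.803, 0.596, 0.003], [0.004, -0.001, -1.0]]
contact_force: [-0.8, 0.6, -0.9]
gripper_width: 47.6
gripper_force: 0.0
```

jog_arm(
  plan=[
    [[0, 0, 0, 0, 0, -7, 0.5], [0, 0, 0, 0, 0, -7, 0.5], [0, 0, 0, 0, 0, -7, 0.5], [0, 0, 0, 0, 0, -7, 0.5], [0, 0, 0, 0, 0, -7, 0.5]],
  ],
)

```text
time: 38.95
tcp_pos: [451.0, -343.3, 299.1]
orientation: [[-0.952, 0.305, -0.003], [0.305, 0.952, 0.004], [0.004, 0.003, -1.0]]
contact_force: [0.4, 0.8, 1.2]
gripper_width: 47.4
gripper_force: 0.0
```

jog_arm(
  plan=[
    [[0, 0, 0, 0, 0, -7, 0.5], [0, 0, 0, 0, 0, 0, 0.5], [0, 0, 0, 0, 0, 0, 0.5]],
  ],
)

```text
time: 39.2
tcp_pos: [451.1, -342.9, 299.4]
orientation: [[-0.981, 0.196, -0.003], [0.196, 0.981, 0.004], [0.003, 0.003, -1.0]]
contact_force: [-0.0, -0.1, -0.4]
gripper_width: 47.6
gripper_force: 0.0
```

Run:
```python
from h import *
print("scene");inpan("scene",mg=12);print("top");inpan("top",mg=12)
s,p,d=snap("wrist");W=cloud("wrist",d,s);print(s["tcp_pos"])
k=(W[...,2]>168)&(W[...,2]<180)&(np.hypot(W[...,0]-452,W[...,1]+343)<30)&(d>0);print("probe top",W[k].mean(0),k.sum())
togo([452,-343.2,155],down(78.9),st=s)
cv2.imwrite("pics/last.png",cv2.resize(snap("top")[1][150:330,150:500],None,fx=2.28,fy=2.28,interpolation=cv2.INTER_CUBIC))
```

```text
scene
floor px 3779 floor z 59.34454618213431
[290, 241, 10, 10, 78] pan xy [-38. -52.] ext [26. 22.] z [74.6 84. ]
[306, 249, 25, 17, 252] pan xy [ 4. -0.] ext [47. 53.] z [73.9 85.1]
[287, 263, 10, 11, 84] pan xy [ 49. -50.] ext [25. 20.] z [75.7 84.8]
top
floor px 3496 floor z 61.11219565608417
[345, 195, 9, 11, 71] pan xy [ 43. -52.] ext [23. 20.] z [78.5 85.9]
[313, 206, 24, 21, 262] pan xy [-3. -2.] ext [49. 53.] z [74.9 85.3]
[341, 231, 10, 10, 68] pan xy [-43. -54.] ext [20. 21.] z [79.5 85.8]
[ 451.2346159  -342.6875397   299.77901123]
probe top [ 449.95300085 -342.11401807  174.0634283     1.        ] 749
shift cm [-0.13 -0.08 14.48] |max|rows 4
turn deg [ 0.18 -0.17 -0.21]
```

View pics/last.png

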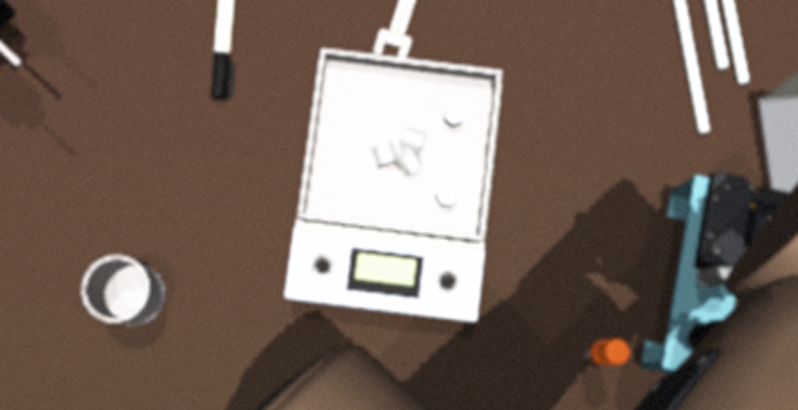

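This last view shows five offcuts in the pan: a group of three at (402,153), one at (452,118), one at (445,196). The tin at (122,290) is empty and upright, and no offcuts are on the bench. Next I take the probe.

jog_arm(
  plan=[
    [[0, 0, 3.5, 0, 0, 0, 0.5], [0, 0, 3.5, 0, 0, 0, 0.5], [0, 0, 3.5, 0, 0, 0, 0.5], [0, 0, 2.5, 0, 0, 0, 0.5], [0, 0, 1.4, 0, 0, 0, 0.5]],
  ],
)

```text
time: 39.82
tcp_pos: [450.3, -341.1, 153.3]
orientation: [[-0.981, 0.194, -0.004], [0.194, 0.981, 0.006], [0.005, 0.005, -1.0]]
contact_force: [0.1, -0.6, -0.4]
gripper_width: 47.8
gripper_force: 0.0
```

jog_arm(
  plan=[
    [[0, 0, 0, 0, 0, 0, 0.5], [0, 0, 0, 0, 0, 0, 0.5], [0, 0, 0, 0, 0, 0, 0.2], [0, 0, 0, 0, 0, 0, 0.1], [0, 0, 0, 0, 0, 0, 0.1]],
  ],
  grip_force=35,
)

```text
time: 40.23
tcp_pos: [451.4, -342.2, 157.5]
orientation: [[-0.981, 0.192, -0.0], [0.192, 0.981, 0.002], [0.001, 0.002, -1.0]]
contact_force: [0.2, -0.6, 0.3]
gripper_width: 32.6
gripper_force: 0.0
```

jog_arm(
  plan=[
    [[0, 0, 0, 0, 0, 0, 0.1], [0, 0, 0, 0, 0, 0, 0.1], [0, 0, 0, 0, 0, 0, 0.1], [0, 0, 0, 0, 0, 0, 0.1]],
  ],
)

```text
time: 40.57
tcp_pos: [451.3, -342.1, 157.1]
orientation: [[-0.981, 0.192, -0.001], [0.192, 0.981, 0.002], [0.001, 0.002, -1.0]]
contact_force: [-0.9, 0.9, 6.9]
gripper_width: 23.4
gripper_force: 35.0
```

jog_arm(
  plan=[
    [[0, 0, -1, 0, 0, 0, 0.1], [0, 0, -2, 0, 0, 0, 0.1], [0, 0, -3, 0, 0, 0, 0.1], [0, 0, -3, 0, 0, 0, 0.1], [0, 0, -3, 0, 0, 0, 0.1]],
  ],
)

```text
time: 40.98
tcp_pos: [451.0, -342.0, 278.2]
orientation: [[-0.981, 0.192, -0.002], [0.192, 0.981, 0.003], [0.003, 0.003, -1.0]]
contact_force: [0.6, 0.9, -2.3]
gripper_width: 23.4
gripper_force: 35.0
```

jog_arm(
  plan=[
    [[0, 0, 0, 0, 0, 0, 0.1], [0, 0, 0, 0, 0, 0, 0.1]],
  ],
)

```text
time: 41.15
tcp_pos: [451.5, -342.3, 278.0]
orientation: [[-0.981, 0.192, 0.001], [0.192, 0.981, 0.001], [-0.0, 0.001, -1.0]]
contact_force: [0.3, 0.0, -1.3]
gripper_width: 23.6
gripper_force: 35.0
```

Run:
```python
from h import *
s=robot.get_state();print(s["tcp_pos"],s["contact_force"],s["gripper_width"]);togo([446.5,-82.5,275],st=s)
```

```text
[ 451.46057466 -342.33857381  278.04866931] [ 0.27054944  0.00772899 -1.32660045] 23.612200385117657
shift cm [ 5.47 25.41  0.33] |max|rows 7
```

jog_arm(
  plan=[
    [[0.8, 3.6, 0, 0, 0, 0, 0.1], [0.8, 3.6, 0, 0, 0, 0, 0.1], [0.8, 3.6, 0, 0, 0, 0, 0.1], [0.8, 3.6, 0, 0, 0, 0, 0.1], [0.8, 3.6, 0, 0, 0, 0, 0.1]],
  ],
)

```text
time: 41.57
tcp_pos: [445.6, -156.1, 275.7]
orientation: [[-0.981, 0.192, -0.004], [0.192, 0.981, 0.004], [0.005, 0.003, -1.0]]
contact_force: [1.5, 0.7, -0.3]
gripper_width: 23.5
gripper_force: 35.0
```

jog_arm(
  plan=[
    [[0.8, 3.7, 0, 0, 0, 0, 0.1], [0.7, 3.7, 1.5, 0, 0, 0, 0.1], [0, 0, 2.5, 0, 0, 0, 0.1], [0, 0, 2, 0, 0, 0, 0.1], [0, 0, 0, 0, 0, 0, 0.1]],
  ],
)

```text
time: 41.98
tcp_pos: [444.1, -80.9, 213.6]
orientation: [[-0.982, 0.19, -0.008], [0.19, 0.982, 0.005], [0.009, 0.004, -1.0]]
contact_force: [0.2, -0.1, -2.0]
gripper_width: 23.5
gripper_force: 35.0
```

jog_arm(
  plan=[
    [[0, 0, 0, 0, 0, 0, 0.1], [0, 0, 0, 0, 0, 0, 0.1]],
  ],
)

```text
time: 42.15
tcp_pos: [446.1, -82.6, 217.5]
orientation: [[-0.981, 0.192, -0.002], [0.192, 0.981, 0.003], [0.003, 0.003, -1.0]]
contact_force: [-0.3, -0.7, -1.0]
gripper_width: 23.2
gripper_force: 35.0
```

Run:
```python
from h import *
s,p,d=snap("wrist");print(s["tcp_pos"]);R=s["orientation"]
print("tip pred",proj("wrist",s["tcp_pos"]+R@[0,0,132],s),"key pred",proj("wrist",np.array([446.4,-81.7,52]),s))
print(p[212:262:2,304:346:2].mean(2).astype(int))
togo([446.2,-82.7,212],st=s)
```

```text
[446.11024875 -82.5764245  217.53324252]
tip pred (np.float64(319.95537552794207), np.float64(242.297259507574)) key pred (np.float64(320.6302384320855), np.float64(231.88753534215869))
[[198 189 168 165 166 166 165 190 205 204 204 205 204 205 204 204 204 203
  204 204 203]
 [205 205 199 169 165 166 165 185 204 204 204 204 204 204 204 204 204 203
  204 204 204]
 [205 205 202 174 166 166 165 166 178 202 204 204 204 204 204 204 204 204
  204 204 203]
 [205 205 205 201 187 165 166 165 166 198 203 205 204 204 204 203 204 203
  204 204 204]
 [205 205 205 205 197 163 147 145 136 149 171 186 202 205 205 206 206 206
  207 207 208]
 [205 206 206 206 191 149 120 118 119 128 151 152 156 187 208 210 209 209
  209 209 209]
 [208 208 208 184 150 125 107  91  87  88 105 135 148 151 183 211 209 209
  209 209 209]
 [208 208 195 151 144  91  80  81  82  83  82  81 105 149 162 203 210 209
  209 209 209]
 [207 206 169 153 153  77  81  81  83  83  83  84  85 139 152 166 202 210
  209 208 209]
 [207 204 157 161 171  79  81  81  83  83  84  84  85 129 152 153 197 210
  209 209 209]
 [208 196 153 148 133  7
[... 652 characters left out ...]
 202 204 204 204 204
  203 204 203]
 [204 204 205 205 205 205 168 119 120 121 119 138 203 204 204 204 204 204
  203 203 204]
 [204 205 204 205 204 205 165 118 120 120 119 133 199 204 204 204 203 203
  204 203 204]
 [204 204 204 204 204 205 160 118 119 121 119 131 195 204 204 204 204 204
  203 204 204]
 [204 204 203 204 204 205 161 117 120 120 119 130 196 204 204 203 204 204
  203 204 204]
 [204 204 204 204 205 203 152 118 120 121 120 130 194 204 204 203 203 203
  204 203 203]
 [204 204 205 204 199 186 148 132 134 135 133 132 179 200 203 204 203 203
  204 203 205]
 [204 204 203 190 154 141 137 138 138 138 137 137 141 149 174 201 204 203
  203 204 206]]
shift cm [-0.01 -0.01  0.55] |max|rows 1
```

jog_arm(
  plan=[
    [[0, 0, 1.4, 0, 0, 0, 0.1], [0, 0, 1, 0, 0, 0, 0.1], [0, 0, 0.8, 0, 0, 0, 0.1], [0, 0, 0, 0, 0, 0, 0.1], [0, 0, 0, 0, 0, 0, 0.1]],
  ],
)

```text
time: 42.62
tcp_pos: [446.0, -82.4, 185.5]
orientation: [[-0.981, 0.192, -0.002], [0.192, 0.981, 0.003], [0.002, 0.003, -1.0]]
contact_force: [-0.3, 0.3, -0.3]
gripper_width: 23.6
gripper_force: 35.0
```

jog_arm(
  plan=[
    [[0, 0, 0.4, 0, 0, 0, 0.1], [0, 0, 0.2, 0, 0, 0, 0.1], [0, 0, 0, 0, 0, 0, 0.1]],
  ],
)

```text
time: 42.87
tcp_pos: [446.3, -82.3, 179.3]
orientation: [[-0.981, 0.192, -0.0], [0.192, 0.981, 0.003], [0.001, 0.002, -1.0]]
contact_force: [1.0, -0.7, 2.0]
gripper_width: 23.7
gripper_force: 35.0
```

jog_arm(
  plan=[
    [[0, 0, 0.3, 0, 0, 0, 0.1], [0, 0, 0.2, 0, 0, 0, 0.1], [0, 0, 0, 0, 0, 0, 0.1], [0, 0, 0, 0, 0, 0, 0.1]],
  ],
)

```text
time: 43.2
tcp_pos: [447.2, -82.5, 176.0]
orientation: [[-0.981, 0.192, 0.003], [0.192, 0.981, 0.002], [-0.002, 0.002, -1.0]]
contact_force: [-0.9, -0.7, 25.1]
gripper_width: 23.2
gripper_force: 35.0
```

jog_arm(
  plan=[
    [[0, 0, 0.2, 0, 0, 0, 0.1], [0, 0, 0, 0, 0, 0, 0.1], [0, 0, 0, 0, 0, 0, 0.1], [0, 0, 0, 0, 0, 0, 0.1]],
  ],
)

```text
time: 43.53
tcp_pos: [448.0, -82.7, 175.0]
orientation: [[-0.981, 0.192, 0.005], [0.192, 0.981, 0.001], [-0.005, 0.002, -1.0]]
contact_force: [-1.5, 0.3, 36.0]
gripper_width: 23.5
gripper_force: 35.0
```

jog_arm(
  plan=[
    [[0, 0, -1, 0, 0, 0, 0.1], [0, 0, -3, 0, 0, 0, 0.1], [0, 0, -3, 0, 0, 0, 0.1], [0, 0, -3, 0, 0, 0, 0.1], [0, 0, 0, 0, 0, 0, 0.1]],
  ],
)

```text
time: 43.95
tcp_pos: [447.4, -82.7, 276.7]
orientation: [[-0.981, 0.192, 0.005], [0.192, 0.981, 0.001], [-0.005, 0.002, -1.0]]
contact_force: [-0.6, 0.3, 0.0]
gripper_width: 23.8
gripper_force: 35.0
```

jog_arm(
  plan=[
    [[-0.8, -3.6, 0, 0, 0, 0, 0.1], [-0.8, -3.6, 0, 0, 0, 0, 0.1], [-0.8, -3.6, 0, 0, 0, 0, 0.1], [-0.8, -3.6, 0, 0, 0, 0, 0.1], [-0.8, -3.6, 0, 0, 0, 0, 0.1]],
  ],
)

```text
time: 44.37
tcp_pos: [450.3, -268.3, 270.8]
orientation: [[-0.981, 0.192, -0.002], [0.192, 0.981, 0.004], [0.003, 0.003, -1.0]]
contact_force: [0.3, -0.5, -1.0]
gripper_width: 23.6
gripper_force: 35.0
```

jog_arm(
  plan=[
    [[-0.8, -3.7, 0, 0, 0, 0, 0.1], [-0.7, -3.7, 0, 0, 0, 0, 0.1], [0, 0, 0, 0, 0, 0, 0.1], [0, 0, 0, 0, 0, 0, 0.1], [0, 0, 0, 0, 0, 0, 0.1]],
  ],
)

```text
time: 44.78
tcp_pos: [450.9, -341.7, 270.4]
orientation: [[-0.981, 0.192, -0.003], [0.192, 0.981, 0.005], [0.004, 0.004, -1.0]]
contact_force: [0.2, 0.5, -1.1]
gripper_width: 23.8
gripper_force: 35.0
```

Run:
```python
from h import *
s,p,d=snap("wrist");print(s["tcp_pos"]);R=s["orientation"]
togo([451.6,-342.5,240],down(78.9),st=s)
print("hole pred",proj("wrist",np.array([451.4,-342.3,93]),s))
g=p.mean(2).astype(int)
hs=cv2.cvtColor(p,cv2.COLOR_BGR2HSV);m=g<70;k=np.zeros_like(m);k[212:245,303:338]=1;blobs(m&k,"wrist",93,s,amin=10)
print(g[212:262:2,304:346:2])
```

```text
[ 450.92937687 -341.67503396  270.40071631]
shift cm [-0.09 -0.08  3.04] |max|rows 1
turn deg [ 0.22 -0.21  0.01]
hole pred (np.float64(318.77229079362655), np.float64(229.2523318861265))
[316.8 229.1] [309, 222, 16, 15, 189] [ 450.9 -344. ]
[[116 117 116 107  85  84  83  83  90 115 118 118 119 118 118 119 118 118
  119 119 119]
 [116 117 116 116 114  91  84  90 106 118 118 118 119 118 119 119 118 118
  119 119 119]
 [117 116 117 117 118 112  95 108 118 117 119 118 119 119 118 118 119 118
  120 119 119]
 [117 118 117 117 119 119 112 117 118 118 119 119 119 118 118 118 118 119
  119 119 119]
 [118 119 118 119 118 111 107 107 112 117 118 119 120 119 118 119 120 119
  119 120 119]
 [118 118 119 113  96  74  65  64  76  97 116 119 120 120 119 120 120 119
  119 119 120]
 [118 118 112  85  54  48  48  47  49  56  89 116 119 120 119 120 119 118
  118 120 120]
 [118 117  99  61  47  47  47  45  48  46  62 105 119 119 120 119 120 120
  119 119 120]
 [119 115  88  51  46  47  46  47  47  46  53  94 121 120 119 120 119 119
  120 120 120]
 [118 116  85  53  47  46  48  47  47  47  52  90 119 119
[... 667 characters left out ...]
7 116 115 117  98  83  85  85  84  87 116 117 118 118 118 118
  118 118 118]
 [115 116 116 117 116 117  99  83  85  85  84  85 112 117 119 117 118 118
  119 118 118]
 [116 116 117 116 117 117  95  82  84  86  83  86 112 117 117 118 118 119
  118 118 118]
 [117 115 117 116 117 117  96  83  85  85  84  86 113 117 117 117 118 118
  118 118 117]
 [115 116 116 116 116 116  94  83  84  85  83  82 109 117 116 118 118 118
  119 117 118]
 [115 112 112 116 116 113  93  87  93 100  90  86 108 118 117 118 117 117
  118 118 118]
 [112  84  87 112 110 105 100 101 101 100  99  98 104 109 114 117 117 118
  117 118 119]
 [ 99  83  86 103 100 100 101 100 101 100 100 100 100 100 104 112 117 118
  118 118 118]]
```

jog_arm(
  plan=[
    [[-0.05, -0.22, 0, 0, 0, 0, 0.1], [0, 0, 2, 0, 0, 0, 0.1], [0, 0, 2, 0, 0, 0, 0.1], [0, 0, 1, 0, 0, 0, 0.1], [0, 0, 0, 0, 0, 0, 0.1]],
  ],
)

```text
time: 45.25
tcp_pos: [451.1, -343.3, 219.7]
orientation: [[-0.982, 0.191, -0.004], [0.191, 0.982, 0.005], [0.005, 0.004, -1.0]]
contact_force: [0.0, -1.4, -1.0]
gripper_width: 23.9
gripper_force: 35.0
```

jog_arm(
  plan=[
    [[0, 0, 0.8, 0, 0, 0, 0.1], [0, 0, 0, 0, 0, 0, 0.1], [0, 0, 0, 0, 0, 0, 0.1]],
  ],
)

```text
time: 45.5
tcp_pos: [451.4, -344.2, 213.7]
orientation: [[-0.981, 0.192, -0.001], [0.192, 0.981, 0.003], [0.002, 0.003, -1.0]]
contact_force: [0.3, -1.0, -0.6]
gripper_width: 23.4
gripper_force: 35.0
```

jog_arm(
  plan=[
    [[0, 0, 2, 0, 0, 0, 0.1], [0, 0, 2, 0, 0, 0, 0.1], [0, 0, 1.4, 0, 0, 0, 0.1], [0, 0, 0, 0, 0, 0, 0.1], [0, 0, 0, 0, 0, 0, 0.1]],
  ],
)

```text
time: 45.92
tcp_pos: [451.3, -344.2, 159.7]
orientation: [[-0.981, 0.192, -0.002], [0.192, 0.981, 0.003], [0.002, 0.003, -1.0]]
contact_force: [-0.2, -0.7, 0.7]
gripper_width: 23.5
gripper_force: 35.0
```

jog_arm(
  plan=[
    [[0, 0, 0.3, 0, 0, 0, 0.1], [0, 0, 0, 0, 0, 0, 0.1], [0, 0, 0, 0, 0, 0, 0.1]],
  ],
)

```text
time: 46.17
tcp_pos: [451.4, -344.3, 157.1]
orientation: [[-0.981, 0.192, -0.001], [0.192, 0.981, 0.002], [0.001, 0.002, -1.0]]
contact_force: [0.5, 0.3, -0.7]
gripper_width: 23.4
gripper_force: 35.0
```

jog_arm(
  plan=[
    [[0, 0, 0.15, 0, 0, 0, 0.1], [0, 0, 0, 0, 0, 0, 0.1], [0, 0, 0, 0, 0, 0, 0.1]],
  ],
)

```text
time: 46.42
tcp_pos: [451.5, -344.4, 156.2]
orientation: [[-0.981, 0.192, -0.0], [0.192, 0.981, 0.002], [0.001, 0.002, -1.0]]
contact_force: [-1.9, 2.1, 8.7]
gripper_width: 23.5
gripper_force: 35.0
```

jog_arm(
  plan=[
    [[0, 0, 0, 0, 0, 0, 0.5], [0, 0, 0, 0, 0, 0, 0.5], [0, 0, 0, 0, 0, 0, 0.5], [0, 0, 0, 0, 0, 0, 0.5], [0, 0, 0, 0, 0, 0, 0.5]],
  ],
)

```text
time: 46.83
tcp_pos: [451.2, -344.1, 154.7]
orientation: [[-0.981, 0.192, -0.002], [0.192, 0.981, 0.003], [0.002, 0.003, -1.0]]
contact_force: [-0.2, 0.0, 0.1]
gripper_width: 46.6
gripper_force: 0.0
```

jog_arm(
  plan=[
    [[0, 0, -1, 0, 0, 0, 0.5], [0, 0, -3, 0, 0, 0, 0.5], [0, 0, -4, 0, 0, 0, 0.5], [0, 0, -4, 0, 0, 0, 0.5], [0, 0, -4, 0, 0, 0, 0.5]],
  ],
)

```text
time: 47.25
tcp_pos: [451.1, -344.2, 317.4]
orientation: [[-0.981, 0.192, -0.002], [0.192, 0.981, 0.003], [0.002, 0.003, -1.0]]
contact_force: [-0.3, -1.0, -0.4]
gripper_width: 47.3
gripper_force: 0.0
```

jog_arm(
  plan=[
    [[0, 0, 0, 0, 0, 0, 0.5], [0, 0, 0, 0, 0, 0, 0.5], [0, 0, 0, 0, 0, 0, 0.5]],
  ],
)

```text
time: 47.5
tcp_pos: [451.1, -344.3, 314.6]
orientation: [[-0.981, 0.192, -0.002], [0.192, 0.981, 0.003], [0.003, 0.003, -1.0]]
contact_force: [0.2, -0.1, -0.7]
gripper_width: 47.4
gripper_force: 0.0
```

Run:
```python
from h import *
s,p,d=snap("wrist");W=cloud("wrist",d,s);print(s["tcp_pos"],s["time"])
for lo,hi in((166,182),(105,125)):
    k=(W[...,2]>lo)&(W[...,2]<hi)&(np.hypot(W[...,0]-451,W[...,1]+343)<28)&(d>0);q=W[k];print("probe",k.sum(),q.mean(0)[:3],np.ptp(q,0)[:3],np.percentile(q[:,2],[50,95]))
inpan("scene",mg=12)
st,p,d=snap("scene");W=cloud("scene",d);k=(np.hypot(W[...,0]-433,W[...,1]-256)<45)&(W[...,2]>76)&(W[...,2]<95);print("tin",cv2.minEnclosingCircle(W[k][:,:2].astype(np.float32)),k.sum())
```

```text
[ 451.13718326 -344.30022901  314.62108219] 47.5
probe 710 [ 449.38339801 -342.78567569  173.91145211] [23.87880543 23.71962364 10.46390493] [174.27669672 175.42761397]
probe 105 [ 440.85776272 -341.03354141  116.06473599] [11.10894069 23.69613388 19.41891089] [116.87357959 124.32839218]
floor px 3792 floor z 59.12401714745528
[290, 241, 10, 10, 79] pan xy [-38. -52.] ext [26. 22.] z [74.1 84.4]
[306, 249, 25, 17, 252] pan xy [ 4. -0.] ext [48. 53.] z [74.6 85.6]
[287, 263, 10, 11, 84] pan xy [ 49. -49.] ext [24. 20.] z [75.7 84.9]
tin ((436.302001953125, 255.50172424316406), 37.96269607543945) 191
```

The probe's top is at 174–175 mm, so it is seated upright. All five offcuts are still in the pan and the tin is upright. Handing in.

```bash
python3 -c "
from cell import robot
print(robot.job_done())"
```

```text
the job is handed in; nothing more can be done
None
```

The job is handed in at about 48 s of arm time, with no verdict returned: I pressed zero with the pan empty, put all five offcuts (three from the tin, two from the bench) in the pan, stood the empty tin upright on the bench, pressed record, and hung the probe back in the rack.

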